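Set up the slab cutter: clear the bed, set both stops, bring up the cutting bar

ROBOT

A 6-joint arm with a two-finger parallel gripper is mounted at the origin on the work surface. World frame = base frame: x ahead of the robot, y to its left, z up, the work surface at z = 0. Lengths are in m, angles in rad, forces in N, time in s.
With the tool pointing down it reaches from about 0.3 to 0.875 m from the base axis. Payload 6.4 kg.
Tool frame: the origin (TCP) lies midway between the tips of the shut fingers; the grasp point (between the pads) lies 19 mm behind it; x points along the fingers, y is the direction in which the jaws open and shut, and the axes are right-handed (so a half turn about x gives the same grasp; the last joint's range is limited). The gripper opens to 85 mm and grips with 20 to 120 N. Pads are 22 mm wide; open, the fingers measure 114 mm over their backs; the gripper's body (76 mm by 85 mm) begins 54 mm behind the grasp point. The pads swing forward as they close: fully open they stand 13 mm farther back than shut.
Start: joints at [1.005, 0.181, 1.607, -0, 1.354, -0.206], TCP at [0.202, 0.538, 0.231] pointing down, gripper open.
Joint ranges: [-2.99, 2.99], [-0.89, 2.07], [0.3, 2.58], [-1.14, 4.28], [0, 2.63], [-3.12, 3.12]. Speed limits (rad/s): [2.57, 2.57, 3.01, 3.14, 3.14, 3.14].

INTERFACE

Orientations are given as a unit quaternion [w, x, y, z].
In Python, from bench import ctrl gives the robot as it stands.
- The arm moves only by the tool servo_tool, never from a script. Its argument "targets" is a list of rows, each a list of 7 numbers: the turn, a rotation vector about the tool's x, y, z in rad, then the shift along the tool's x, y, z in mm, then the opening, from -1 (shut) to 1 (fully open). A call has exactly 8 rows; each row is the pose to reach, as a shift and turn from the pose measured when the call began, along the tool's axes at that moment; what a row does not reach only later rows make up. A row lasts 1/8 s, in which the tool goes at most 62.5 mm and 10.7 degrees, less where a joint would pass 70% of its speed; a pose out of reach is approached as far as the arm can. A call with a gripper value outside its range is refused whole. The fingers move at their own pace and stop on an object; the grip force is fixed at half the most. Time passes only in rows, so rows that repeat a pose let the fingers close, or fill a call up. It gives the time, the measured TCP pose, the force and the opening at its end, in the units of the state.
- ctrl.get_obs(): the state, without advancing time (a new reading comes with each control period).
- ctrl.camera(name): name is "scene" or "top"; returns a dict with "pixels" (384x512x3 uint8, blue, green, red), "intrinsics" (3x3 intrinsics, pixels), "R" (3x3) and "t" (3): a world point X has camera coordinates R X + t. Camera axes: x right, y down, z forward; pixel columns grow to the right and rows downward; lengths in m; the calibration is good to about 2 mm. A picture is of the moment at which its call begins. There is no depth.
- ctrl.hand_in(): hands the job in, once; it reports no verdict.
The state is a dict: "time_s": time; "q": joint angles; "dq": joint speeds; "joint_efforts": joint torques, N m; "eef_pos": TCP position; "eef_rot": TCP orientation; "wrist_force": force on the tool from outside, world axes, zero at the start; "torque": the same for the moment, N m; "opening": opening from 0.0 (shut) to 1.0 (fully open).
Only numpy, scipy, OpenCV 4.12 (cv2) and the standard library are available. Lean on these libraries where they do the work, as an engineer would, in place of code of your own. Each camera call takes 0.05 s, during which the arm holds its last target.

TASK

Get the slab cutter ready for cutting strips: clear its bed by stacking the yellow tray on its twin beside the cutter so that the feet drop inside the rim, and slide the two stop collars along their bars until each pointer is over its red mark. Finish with the straightedge lying flat across both bars and up against both collars, with the collars still on their marks. Leave the other things on the table where they are.

Things in the scene. Friction and masses are not known exactly. Their poses are not given: they have to be found in the camera images.
- cutter: slab cutter, fixed: plywood base 320 (x) x 520 (y) x 18 mm; origin at the centre of its underside, z up, y along its two round steel guide bars (16 mm diameter, axis 38 and top 46 mm above the origin) at x = -100 mm (near the robot) and +100 mm (far). Grey end blocks (36 x 24 mm, top at 58 mm) hold them at y = +-235 mm. Steel rules lie flat outside the bars.
- bed (a point): centre of the cutter's flat bed between the bars, 18 mm above the cutter's origin; a low aluminium fence, 14 mm high, crosses the bed 214 mm from here on the -y side
- stop_near (a joint): place of the near stop collar along the near bar, m: its y in the cutter's frame (travel +-200 mm). Blue ring, 36 mm diameter, 15 mm wide along the bar, 20 to 56 mm above the cutter's origin; a brass thumbscrew, 12 mm diameter, rises from 56 to 72 mm on its middle. It drags: about 8 N slides it (no turning, no loosening) and it stays where it is left.
- stop_far (a joint): the same for the equal far stop collar on the far bar
- stop_near_index (a point): centre of the near collar, on the bar's axis at mid-width, in line with its white pointer, which reaches 44 mm out from the bar's axis over the rule, away from the bed
- stop_far_index (a point): centre of the far collar, likewise
- stop_near_face (a point): centre of the near collar's end face on the straightedge side, 7.5 mm from its centre towards +y of the cutter
- stop_far_face (a point): the same for the far collar
- mark_near (a point): point on the near bar's axis in line with the middle of the near red mark (y along the bar). The mark is a red strip, 8 mm wide along the bar, 26 mm long, 2 mm thick, fixed on the near rule, 128 to 154 mm from the cutter's centre line
- mark_far (a point): the same for the red mark on the far rule; both marks have the same y in the cutter's frame
- straightedge: loose aluminium cutting bar, 300 (x) x 40 (y) x 8 mm, about 0.3 kg, lying across both guide bars; origin at the centre of its underside, 46 mm above the cutter's origin. Wooden grip rib on its middle, 120 (x) x 12 (y) mm, 8 to 24 mm above the underside. It starts near the cutter's +y end, on the +y side of both collars; its -y edge meets them. 1 to 5 N slides it.
- tray: yellow stacking tray, loose, on the cutter's bed: 110 (x) x 60 (y) mm outside, 48 mm tall with its feet, walls and floor 4 mm, 0.11 to 0.23 kg. Origin at the centre under its feet, z up. Black tapered feet, 8 mm tall, 12 mm diameter (8 at the tip), at x = +-42.5, y = +-17.5 mm. Stacked, they sit inside the lower rim with 2.5 mm play a side, this origin 40 mm above the lower tray's.
- tray_base: twin yellow tray, loose, on the table left or right of the cutter: same size, origin and axes; on its floor four round glaze test discs, up to 18 mm above its origin
- tool_pot: navy enamel pot full of wooden tools, 124 mm across, 105 mm tall with tools up to 190 mm; stands left or right of the cutter (it may swap sides with tray_base); origin at the centre of its underside. Not to be disturbed
- knife: knife with dark wooden handle, 220 mm long, 14 mm high, lying behind the cutter, right; origin at the centre of its underside. Not to be disturbed
- rolling_pin: wooden rolling pin, 290 mm long, 44 mm thick, behind the cutter; origin at the centre of its underside. Not to be disturbed
- flask: cream drinks flask, 72 mm across, 230 mm tall, back left; origin at the centre of its underside. Not to be disturbed
- beaker: clay-pink fired beaker, 68 mm across, 75 mm tall, close in front (-x) of tray_base; origin at the centre of its underside. Not to be disturbed
- strainer_can: perforated steel can holding tools, 100 mm across, 150 mm tall with tools up to 220 mm, back right; origin at the centre of its underside. Not to be disturbed
- rib: flat wooden rib, 130 x 45 x 8 mm, in front of the tool pot; origin at the centre of its underside. Not to be disturbed
Not all that is in view belongs to the job. What is shaped like the tray but green or turquoise is not meant.

How it is judged:
By the outcome, as a careful person would: the job done as asked, in the order asked, and still so for the second after the job is handed in, with the robot touching nothing.
It also fails if it takes over 72 s, if anything falls off the work surface, if the arm or the gripper's body presses on something with over 40 N, if the wrist force passes 120 N, or if a joint passes its speed limit or range.

## Working session

There is one attempt and no reset: what is moved stays moved. The work goes in short steps, Python scripts to look and compute and a tool call to move; the robot and the scene stay as the last step left them, time stands still between calls to the robot, and variables do not carry over. Pictures are saved under pics/ and viewed, and the job is handed in when it is done.

Besides the shell and the picture viewer there is one more tool, called after ">>>" by a JSON object that holds its "op" and its "data", one argument or row to a line. servo_tool: Moves the arm, as the interface text tells. Its arguments: {"type":"object","properties":{"targets":{"type":"array","items":{"type":"array","items":{"type":"number"}}}},"required":["targets"]}

```bash
ls; mkdir -p pics
cat > h.py <<'E'
import numpy as np, cv2
from bench import ctrl
def cam(n):
    c=ctrl.camera(n); return c
def ray(c,u,v,z):
    K=np.array(c["intrinsics"]);R=np.array(c["R"]);t=np.array(c["t"])
    d=R.T@np.linalg.inv(K)@np.array([u,v,1.]); o=-R.T@t
    return o+d*(z-o[2])/d[2]
def proj(c,X):
    K=np.array(c["intrinsics"]);R=np.array(c["R"]);t=np.array(c["t"])
    p=K@(R@np.array(X)+t); return p[:2]/p[2]
E
python3 - <<'E'
from h import *
o=ctrl.get_obs()
for k in o: print(k,np.round(o[k],4))
for n in("scene","top"):
    c=cam(n); np.savez(f"c0_{n}.npz",**{k:np.array(v) for k,v in c.items()})
    cv2.imwrite(f"pics/a_{n}.png",cv2.resize(c["pixels"],(768,576),interpolation=cv2.INTER_CUBIC))
    print(n,np.round(-np.array(c["R"]).T@c["t"],3),np.round(c["intrinsics"],1).tolist())
E
```

```text
pics
time_s 0.0
q [ 1.0047  0.1816  1.608   0.      1.3538 -0.2063]
dq [-0.0009  0.0003 -0.0015 -0.002  -0.      0.0012]
joint_efforts [ 6.00000e-04 -4.44874e+01 -3.51335e+01 -3.00000e-04  9.20000e-03
 -0.00000e+00]
eef_pos [0.2021 0.5377 0.2303]
eef_rot [ 0.6954  0.1259  0.6959 -0.1271]
wrist_force [0.1794 0.1617 0.1667]
torque [ 0.0446 -0.0157 -0.0312]
opening 1.0012
scene [ 1.078 -0.857  0.993] [[472.1, 0.0, 251.8], [0.0, 472.1, 187.1], [0.0, 0.0, 1.0]]
top [ 0.312 -0.017  1.592] [[437.5, 0.0, 259.2], [0.0, 437.5, 190.1], [0.0, 0.0, 1.0]]
```

View pics/a_scene.png

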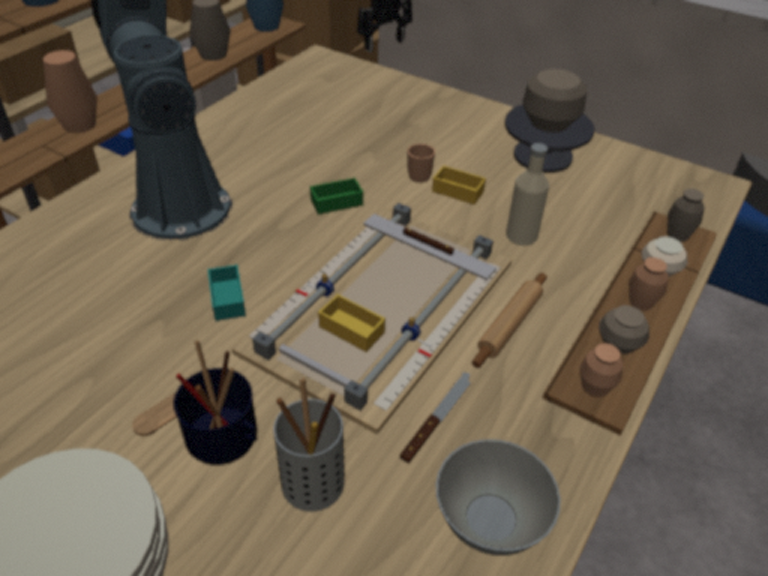

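View pics/a_top.png

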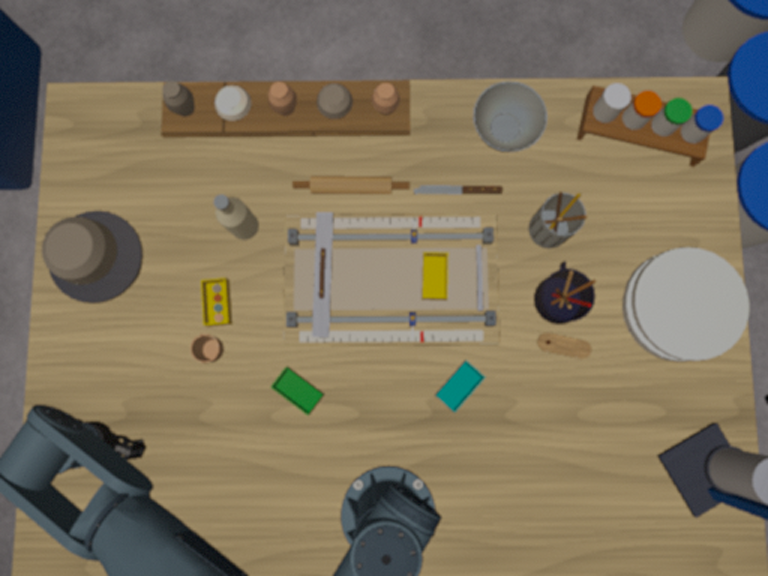

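Candidates (top view, 768 px scale): yellow at (434,277) on the bed = tray; yellow at (217,302) with discs, beside the cutter with the beaker in front = tray_base. The green (298,390) and turquoise (460,386) ones are not meant. I'll confirm them in a crop and measure.

```bash
cat > m.py <<'E'
from h import *
def load(n): 
    d=np.load(f"c0_{n}.npz"); return {k:d[k] for k in d}
def blobs(c,lo,hi,amin=6,roi=None):
    h=cv2.cvtColor(c["pixels"],cv2.COLOR_BGR2HSV); m=cv2.inRange(h,np.array(lo),np.array(hi))
    if roi is not None:
        z=np.zeros_like(m); x0,y0,x1,y1=roi; z[y0:y1,x0:x1]=m[y0:y1,x0:x1]; m=z
    n,l,s,ce=cv2.connectedComponentsWithStats(m)
    return [(s[i,4],ce[i],cv2.minAreaRect(np.argwhere(l==i)[:,::-1].astype(np.float32))) for i in range(1,n) if s[i,4]>=amin]
E
python3 - <<'E'
from m import *
c=load("top")
for nm,lo,hi in(("yellow",(22,150,80),(34,255,255)),("blue",(100,100,40),(130,255,255)),("red",(0,150,120),(6,255,255))):
    for a,ce,r in blobs(c,lo,hi,4,(100,120,380,250)): print(nm,a,np.round(ce,1),np.round(r[0],1),np.round(r[1],1),round(r[2],1))
cv2.imwrite("pics/b.png",cv2.resize(c["pixels"][130:240,120:340],(800,400),interpolation=cv2.INTER_CUBIC))
s=load("scene")
cv2.imwrite("pics/b2.png",cv2.resize(s["pixels"][90:280,150:350],None,fx=3,fy=3,interpolation=cv2.INTER_CUBIC))
E
```

```text
yellow 5 [376.2 140.6] [376.3 140.3] [0.7 4.2] 45.0
yellow 490 [289.5 183.2] [290. 183.] [16. 30.] 0.0
yellow 452 [142.7 200.6] [143.2 200.7] [31.1 18.1] 86.4
blue 23 [376.6 210. ] [376. 209.] [8. 6.] 90.0
red 5 [280. 147.] [280. 147.] [4. 0.] -90.0
red 6 [281.  224.5] [281.  224.5] [5. 0.] -90.0
```

View pics/b.png

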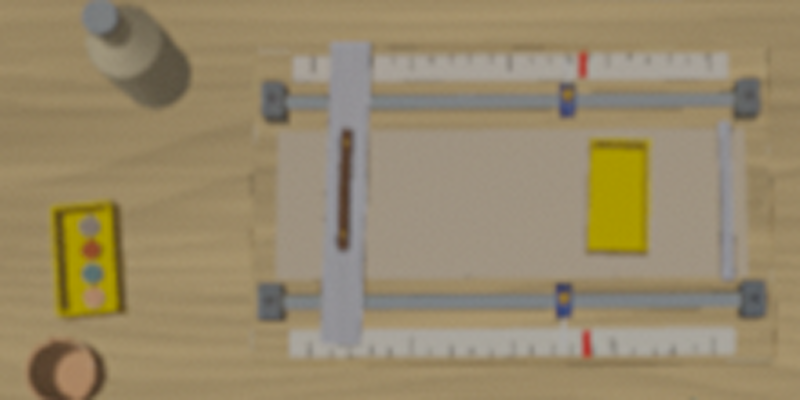

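View pics/b2.png

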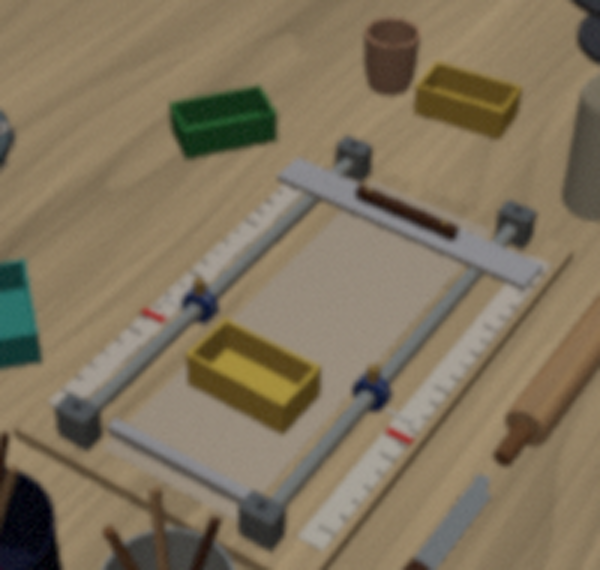

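```bash
cat > meas.py <<'E'
from m import *
def wcent(c,f,roi):
    x0,y0,x1,y1=roi; p=c["pixels"][y0:y1,x0:x1].astype(float); w=f(p[...,0],p[...,1],p[...,2]); w=np.clip(w,0,None)
    yy,xx=np.mgrid[y0:y1,x0:x1]; return np.array([(w*xx).sum()/w.sum(),(w*yy).sum()/w.sum()]),w.sum()
E
python3 - <<'E'
from meas import *
c=load("top")
p=c["pixels"]
# roi from crop coords: px=120+u/3.636, 130+v/3.636
red=lambda b,g,r:np.where(r-g>45,r-g-30,0)
blu=lambda b,g,r:np.where(b-r>15,b-r-10,0)
R=lambda u,v,d,e:(int(120+u/3.636-d),int(130+v/3.636-e),int(120+u/3.636+d)+1,int(130+v/3.636+e)+1)
for nm,f,u,v,z in(("mark_near",red,587,344,.021),("mark_far",red,583,64,.021)):
    q,s=wcent(c,f,R(u,v,5,6)); print(nm,np.round(q,2),round(s),np.round(ray(c,*q,z),4))
for nm,f,u,v,z in(("col_near",blu,564,298,.05),("col_far",blu,567,100,.05)):
    q,s=wcent(c,f,R(u,v,5,7)); print(nm,np.round(q,2),round(s),np.round(ray(c,*q,z),4))
# grey blocks: darker
g=cv2.cvtColor(p,cv2.COLOR_BGR2GRAY).astype(float)
for u,v in((274,101),(747,97),(271,301),(752,299)):
    x0,y0,x1,y1=R(u,v,5,6)
    sat=p[y0:y1,x0:x1].astype(float); w=np.clip(30-(sat[...,2]-sat[...,0]),0,None)*(sat.sum(2)<330)
    yy,xx=np.mgrid[y0:y1,x0:x1]; q=[(w*xx).sum()/w.sum(),(w*yy).sum()/w.sum()]
    print("block",np.round(q,2),np.round(ray(c,*q,.058),4))
h=cv2.cvtColor(p,cv2.COLOR_BGR2HSV)
for nm,u,v,z0 in(("tray",618,197,.018),("base",87,258,0)):
    x0,y0,x1,y1=R(u,v,12,19)
    s=p[y0:y1,x0:x1].astype(np.float32); y=s[...,2]-s[...,0]
    up=cv2.resize(y,None,fx=8,fy=8,interpolation=cv2.INTER_CUBIC)
    m=(up>75).astype(np.uint8); cs,_=cv2.findContours(m,0,1); k=max(cs,key=cv2.contourArea)
    r=cv2.minAreaRect(k); bp=(cv2.boxPoints(r)+.5)/8-.5+[x0,y0]
    print(nm,np.round(y[::6,::4]).tolist() if 0 else "",np.round(r[1],1),round(r[2],1))
    for b in bp: print(np.round(b,2),np.round(ray(c,*b,z0+.048),4),np.round(ray(c,*b,z0+.008),4))
E
```

```text
mark_near [280.85 224.33] 1004 [ 0.4117 -0.0816  0.021 ]
mark_far [279.79 147.09] 832 [ 0.6955 -0.0814  0.021 ]
col_near [274.44 214.02] 410 [ 0.4464 -0.0583  0.05  ]
col_far [275.56 159.19] 338 [ 0.644  -0.0645  0.05  ]
block [195.19 157.4 ] [0.651  0.2238 0.058 ]
block [324.87 156.38] [ 0.6511 -0.2407  0.058 ]
block [194.19 212.57] [0.4527 0.2244 0.058 ]
block [326.47 211.76] [ 0.4524 -0.2409  0.058 ]
tray  [137.5 251. ] 1.1
[280.89 198.73] [ 0.4986 -0.0811  0.066 ] [ 0.5035 -0.0828  0.026 ]
[281.51 167.36] [ 0.6107 -0.0848  0.066 ] [ 0.6186 -0.0865  0.026 ]
[298.69 167.7 ] [ 0.609  -0.1457  0.066 ] [ 0.6168 -0.149   0.026 ]
[298.08 199.07] [ 0.497  -0.1414  0.066 ] [ 0.5019 -0.1446  0.026 ]
base  [257.9 149.2] 86.3
[132.25 185.11] [0.5537 0.4495 0.048 ] [0.56   0.4616 0.008 ]
[150.86 183.91] [0.5576 0.3828 0.048 ] [0.564  0.3932 0.008 ]
[152.94 216.08] [0.4421 0.3721 0.048 ] [0.4455 0.3822 0.008 ]
[134.32 217.28] [0.4383 0.4381 0.048 ] [0.4416 0.4499 0.008 ]
```

Run:
```python
from meas import *
c=load("top"); s=load("scene")
p=c["pixels"].astype(int); y=p[...,2]-p[...,0]
np.set_printoptions(linewidth=200)
print(y[190,124:162]); print(y[214,124:162]);print(y[176:226,137]);print(y[180,272:308]);print(y[158:208,285])
for n,cc,roi in(("t",c,(125,175,160,225)),("s",s,(280,105,330,140))):
    x0,y0,x1,y1=roi; cv2.imwrite(f"pics/d_{n}.png",cv2.resize(cc["pixels"][y0:y1,x0:x1],None,fx=12,fy=12,interpolation=cv2.INTER_CUBIC))
```

```text
[ 55  56  54  54  54  55  54  53  56  76 119  93  71 123 165 171 169 133  86  53  35  37  70 127 170 169 148  77  59  56  53  53  53  53  54  54  54  53]
[ 56  55  57  57  56  56  57  55  55  56  71 104 119  87  98 149 169 171 169 139 103  87  89 110 153 167 168 154 110  67  56  58  55  55  55  55  54  56]
[ 54  55  54  54  53  54  55  52  54  70  99 113  92 104 123 125 121 109 104 103  95  97  90  89  89  81  78  78  73  70  73  70  68  76  75  74  75  75  87 131 124  74  56  55  56  57  59  61  53
  46]
[ 28  31  29  30  29  30  29  29  32  61 124 169 169 169 170 169 171 169 170 169 169 169 171 168 157 123  88  48  31  28  30  31  30  31  30  30]
[  1  23  49  55  54  55  54  41  32  52  89  99 115 160 170 171 170 170 169 169 170 169 169 169 169 171 169 170 170 170 170 170 170 170 169 169 169 170 171 169 123  53  32  29  27  29  29  31  41
  51]
```

View pics/d_t.png

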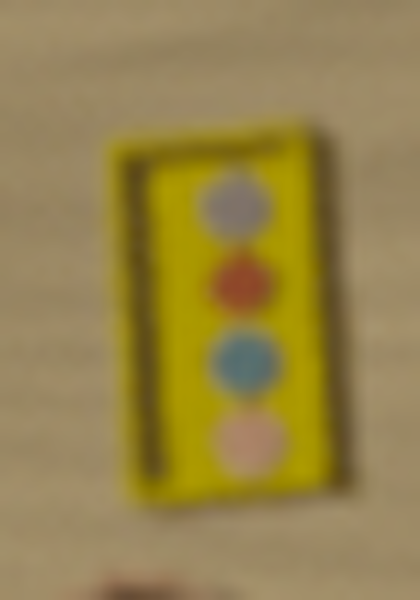

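View pics/d_s.png

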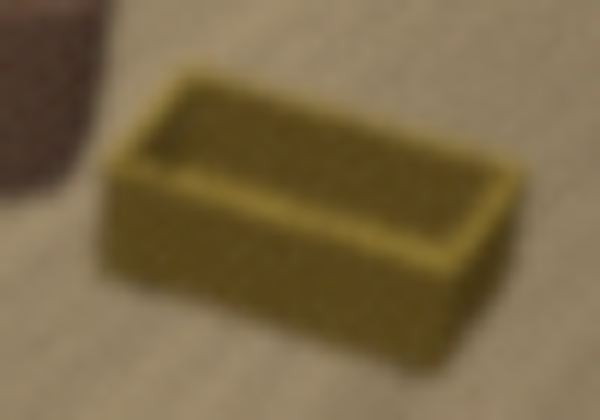

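Run:
```python
from meas import *
c=load("top"); s=load("scene")
for q in((142.1,190),(143.53,214),(142.75,200.6)): print("base top",np.round(ray(c,*q,.048),4))
print("base scene",np.round(ray(s,305.8,118.6,.048),4))
for u,v in((105,165),(190,75),(525,175),(445,262)): print(np.round(ray(s,279.5+u/12,104.5+v/12,.048),4))
p=c["pixels"].astype(np.float32); y=p[...,2]-p[...,0]
# tray rim edges, half-level crossings
def cross(a,lvl,rev=False):
    i=np.where(a>lvl)[0]; i0=i[0]; i1=i[-1]
    return i0-(a[i0]-lvl)/(a[i0]-a[i0-1]), i1+(a[i1]-lvl)/(a[i1]-a[i1+1])
for r in (174,178,183,188,193):
    a,b=cross(y[r,272:308],105); print("tray row",r,np.round([272+a,272+b],2),np.round([ray(c,272+a,r,.066)[1],ray(c,272+b,r,.066)[1]],4))
for q in (284,287,290,293):
    a,b=cross(y[158:208,q],100); print("tray col",q,np.round([158+a,158+b],2),np.round([ray(c,q,158+a,.066)[0],ray(c,q,158+b,.066)[0]],4))
x0,y0=(215,185)
cv2.imwrite("pics/e.png",cv2.resize(s["pixels"][185:240,200:270],None,fx=11,fy=11,interpolation=cv2.INTER_CUBIC))
cv2.imwrite("pics/e2.png",cv2.resize(c["pixels"][155:210,260:315],None,fx=10,fy=10,interpolation=cv2.INTER_CUBIC))
```

```text
base top [0.5358 0.4136 0.048 ]
base top [0.4498 0.4057 0.048 ]
base top [0.4976 0.41   0.048 ]
base scene [0.4984 0.4084 0.048 ]
[0.4466 0.3752 0.048 ]
[0.4441 0.4304 0.048 ]
[0.5503 0.4407 0.048 ]
[0.5511 0.3885 0.048 ]
tray row 174 [281.97 297.44] [-0.0861 -0.1408]
tray row 178 [281.72 297.37] [-0.085  -0.1403]
tray row 183 [281.68 297.56] [-0.0846 -0.1406]
tray row 188 [281.57 297.56] [-0.084  -0.1403]
tray row 193 [281.32 297.22] [-0.0829 -0.1388]
tray col 284 [168.75 198.34] [0.6057 0.4999]
tray col 287 [168.5  198.44] [0.6065 0.4995]
tray col 290 [168.2  198.53] [0.6075 0.4991]
tray col 293 [169.17 198.6 ] [0.6039 0.4988]
```

View pics/e.png

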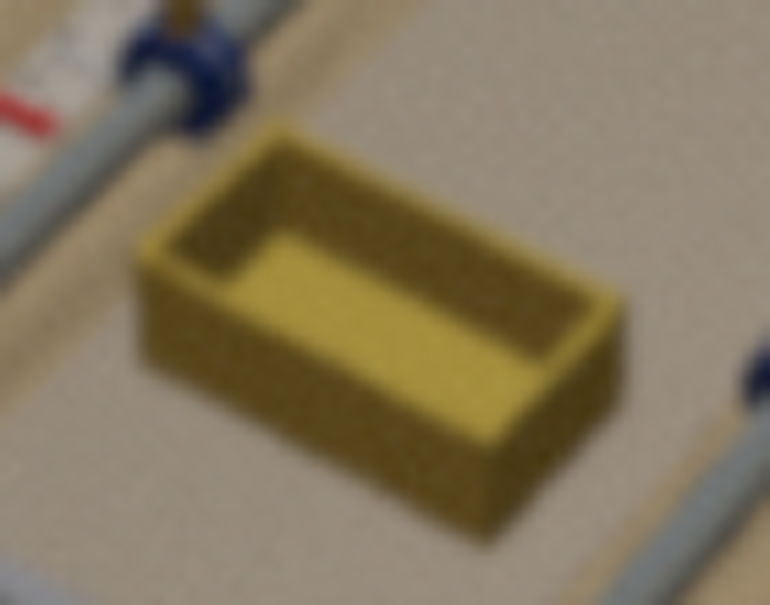

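View pics/e2.png

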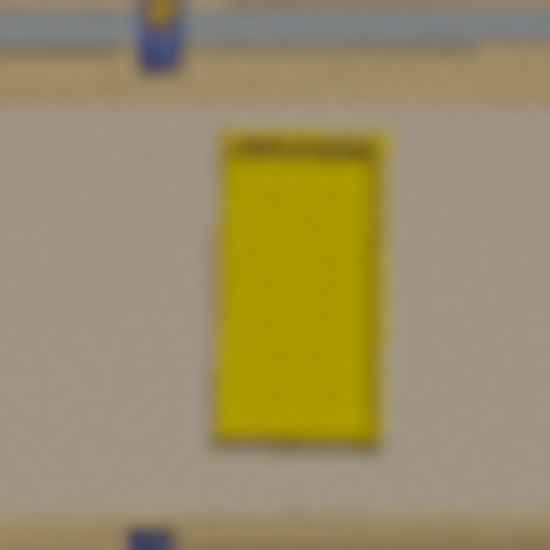

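Run:
```python
from meas import *
from scipy.spatial.transform import Rotation as Rn
s=load("scene")
P=[ray(s,199.5+u/11,184.5+v/11,.066) for u,v in((140,250),(275,125),(622,300),(495,440))]
print(np.round(P,4)[:,:2],np.round(np.mean(P,0),4))
o=ctrl.get_obs(); q=np.array(o["eef_rot"]); print(np.round(Rn.from_quat(q[[1,2,3,0]]).as_matrix(),3))
```

```text
[[ 0.4999 -0.1402]
 [ 0.5015 -0.0845]
 [ 0.6093 -0.0871]
 [ 0.6094 -0.144 ]] [ 0.555  -0.1139  0.066 ]
[[-0.001  0.352  0.936]
 [-0.001  0.936 -0.352]
 [-1.    -0.002 -0.   ]]
```

```bash
cat > go.py <<'E'
from h import *
from scipy.spatial.transform import Rotation as Rn
import sys
def plan(wps):  # list of (x,y,z,yaw_deg of tool y)
    o=ctrl.get_obs(); q=np.array(o["eef_rot"]); R=Rn.from_quat(q[[1,2,3,0]]); p=np.array(o["eef_pos"])
    print("t",round(o["time_s"],2),"pos",np.round(p,4),"open",round(float(o["opening"]),3),"F",np.round(o["wrist_force"],1))
    for x,y,z,a in wps:
        a=np.radians(a); ty=np.array([np.cos(a),np.sin(a),0]); tx=np.array([0,0,-1.]); T=np.stack([tx,ty,np.cross(tx,ty)],1)
        rv=(R.inv()*Rn.from_matrix(T)).as_rotvec(); d=R.inv().apply(np.array([x,y,z])-p)*1000
        print(np.round(rv,3).tolist()+np.round(d,1).tolist())
if __name__=="__main__":
    plan([tuple(map(float,a.split(","))) for a in sys.argv[1:]])
E
python3 go.py .5545,-.1133,.2,88.2 .5545,-.1133,.028,88.2
```

```text
t 0.1 pos [0.2022 0.5378 0.2305] open 1.0 F [ 0.2 -0.5  0.5]
[-0.328, -0.001, 0.001, 31.0, -485.3, 559.0]
[-0.328, -0.001, 0.001, 203.0, -485.0, 559.1]
```

>>> {"op": "servo_tool", "data": {
  "targets": [
    [-0.04,0,0,3,-38,43,1],
    [-0.08,0,0,5,-76,87,1],
    [-0.12,0,0,8,-114,131,1],
    [-0.16,0,0,10,-152,175,1],
    [-0.2,0,0,12,-190,219,1],
    [-0.24,0,0,15,-228,263,1],
    [-0.28,0,0,17,-266,307,1],
    [-0.32,0,0,20,-304,350,1]
  ]
}}

```text
time_s: 1.1
eef_pos: [0.4232, 0.1282, 0.2108]
eef_rot: [0.707, 0.013, 0.707, -0.014]
wrist_force: [1.4, 0.9, 0.3]
opening: 1.001
```

```bash
python3 go.py .5545,-.1133,.15,88.2 .5545,-.1133,.028,88.2
```

```text
t 1.1 pos [0.4232 0.1282 0.2108] open 1.001 F [1.4 0.9 0.3]
[-0.007, -0.0, 0.001, 61.0, -236.2, 140.6]
[-0.007, -0.0, 0.001, 183.0, -236.0, 140.6]
```

>>> {"op": "servo_tool", "data": {
  "targets": [
    [0,0,0,5,-45,27,1],
    [0,0,0,15,-95,57,1],
    [0,0,0,30,-145,86,1],
    [-0.007,0,0,45,-195,116,1],
    [-0.007,0,0,70,-236,140.6,1],
    [-0.007,0,0,115,-236,140.6,1],
    [-0.007,0,0,155,-236,140.6,1],
    [-0.007,0,0,165,-236,140.6,1]
  ]
}}

```text
time_s: 2.1
eef_pos: [0.5519, -0.1124, 0.0428]
eef_rot: [0.705, 0.012, 0.709, -0.011]
wrist_force: [-0.2, 0.3, -0.3]
opening: 1.006
```

```bash
python3 go.py .5545,-.1133,.028,88.2
python3 - <<'E'
from h import *
c=cam("scene"); cv2.imwrite("pics/f.png",cv2.resize(c["pixels"][130:280,150:350],None,fx=4,fy=4,interpolation=cv2.INTER_CUBIC))
E
```

```text
t 2.1 pos [ 0.5519 -0.1124  0.0428] open 1.006 F [-0.2  0.3 -0.3]
[-0.001, -0.007, -0.001, 14.7, -0.9, 2.7]
```

View pics/f.png

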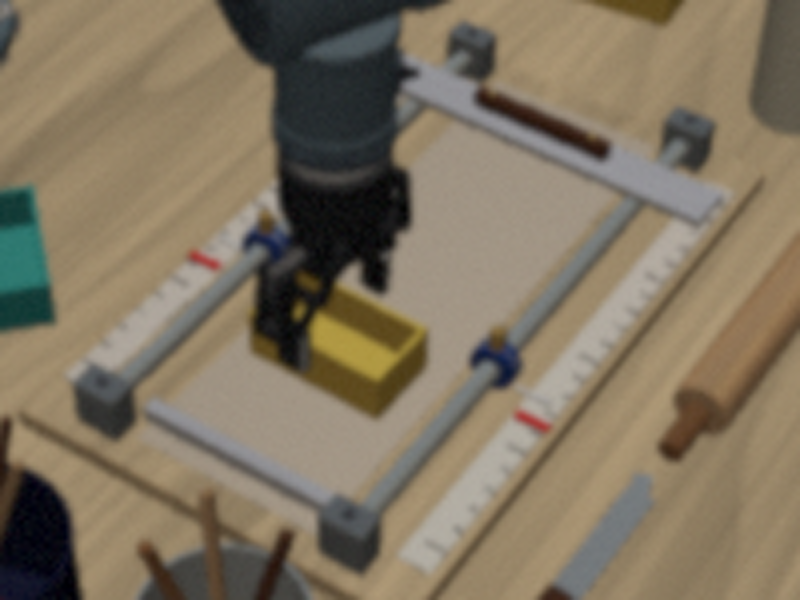

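>>> {"op": "servo_tool", "data": {
  "targets": [
    [0,-0.007,0,8,-1,3,1],
    [0,-0.007,0,14.5,-1,3,1],
    [0,-0.007,0,14.5,-1,3,-1],
    [0,-0.007,0,14.5,-1,3,-1],
    [0,-0.007,0,14.5,-1,3,-1],
    [0,-0.007,0,14.5,-1,3,-1],
    [0,-0.007,0,14.5,-1,3,-1],
    [0,-0.007,0,14.5,-1,3,-1]
  ]
}}

```text
time_s: 3.15
eef_pos: [0.5562, -0.1138, 0.0297]
eef_rot: [0.708, 0.011, 0.706, -0.011]
wrist_force: [-0.5, 0.4, 6.2]
opening: 0.691
```

```bash
python3 go.py .5545,-.1133,.2,90
```

```text
t 3.15 pos [ 0.5562 -0.1138  0.0297] open 0.691 F [-0.5  0.4  6.2]
[-0.032, 0.003, -0.0, -170.3, 0.5, -1.1]
```

>>> {"op": "servo_tool", "data": {
  "targets": [
    [0,0,0,-30,0,0,-1],
    [0,0,0,-80,0,0,-1],
    [0,0,0,-130,10,0,-1],
    [-0.01,0,0,-155,50,-5,-1],
    [-0.03,0,0,-160,100,-11,-1],
    [-0.05,0,0,-160,155,-17,-1],
    [-0.07,0,0,-160,210,-23,-1],
    [-0.09,0,0,-160,260,-29,-1]
  ]
}}

```text
time_s: 4.15
eef_pos: [0.5341, 0.1488, 0.1893]
eef_rot: [0.708, -0.021, 0.706, 0.021]
wrist_force: [0.2, 0.2, -1.9]
opening: 0.69
```

```bash
python3 go.py .498,.409,.16,95.3
```

```text
t 4.15 pos [0.5341 0.1488 0.1893] open 0.69 F [ 0.2  0.2 -1.9]
[-0.033, 0.003, 0.0, 29.2, 261.9, -20.7]
```

>>> {"op": "servo_tool", "data": {
  "targets": [
    [-0.01,0,0,0,55,-5,-1],
    [-0.015,0,0,5,110,-9,-1],
    [-0.02,0,0,15,165,-13,-1],
    [-0.03,0,0,30,215,-17,-1],
    [-0.033,0.003,0,50,250,-20,-1],
    [-0.033,0.003,0,68,262,-22,-1],
    [-0.033,0.003,0,74,262,-22,-1],
    [-0.033,0.003,0,74,262,-22,-1]
  ]
}}

```text
time_s: 5.15
eef_pos: [0.4969, 0.4077, 0.1146]
eef_rot: [0.706, -0.033, 0.707, 0.032]
wrist_force: [0.3, 0.3, 0.0]
opening: 0.691
```

```bash
python3 go.py .498,.409,.115,95.3
python3 - <<'E'
from h import *
for n,(x0,y0,x1,y1) in(("scene",(260,60,350,150)),("top",(110,160,180,230))):
    c=cam(n); np.savez(f"c1_{n}.npz",**{k:np.array(v) for k,v in c.items()}); cv2.imwrite(f"pics/g_{n}.png",cv2.resize(c["pixels"][y0:y1,x0:x1],None,fx=8,fy=8,interpolation=cv2.INTER_CUBIC)[:600,:800])
E
```

```text
t 5.15 pos [0.4969 0.4077 0.1146] open 0.691 F [0.3 0.3 0. ]
[-0.001, -0.001, 0.001, -0.4, 1.2, 1.3]
```

View pics/g_scene.png

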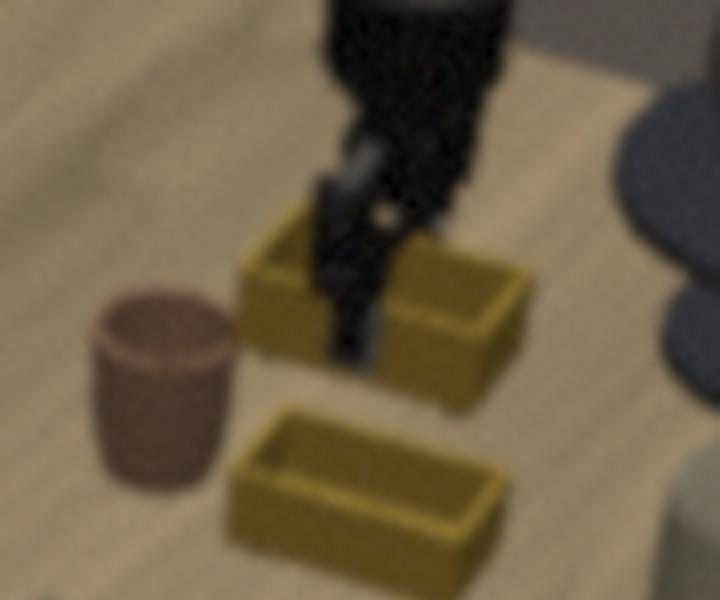

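View pics/g_top.png

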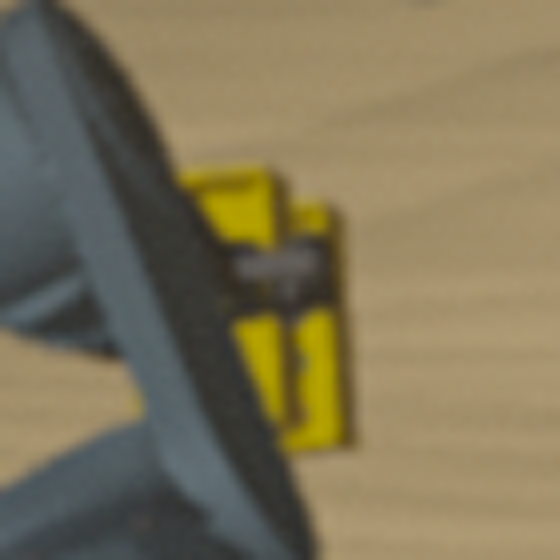

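Run:
```python
from h import *
d=np.load("c1_scene.npz"); c={k:d[k] for k in d}
def P(L,z): return np.array([ray(c,259.5+u/8,59.5+v/8,z) for u,v in L])
H=P([(240,268),(303,203),(535,273),(467,333)],.151); B=P([(230,468),(290,403),(510,474),(450,537)],.048)
for A in(H,B): print(np.round(A[:,:2],4).tolist(),np.round(A[[0,2]].mean(0),4),np.round(A.mean(0),4), np.degrees(np.arctan2(*(A[3]-A[0])[[1,0]])),np.degrees(np.arctan2(*(A[2]-A[1])[[1,0]])))
```

```text
[[0.445, 0.3717], [0.4412, 0.4328], [0.5489, 0.4392], [0.5466, 0.3816]] [0.4969 0.4055 0.151 ] [0.4954 0.4063 0.151 ] 5.535658797862981 3.4085510136010986
[[0.4458, 0.3765], [0.4426, 0.4361], [0.5494, 0.4425], [0.5496, 0.3853]] [0.4976 0.4095 0.048 ] [0.4969 0.4101 0.048 ] 4.879677617363599 3.4211420873555163
```

Run:
```python
from h import *
np.set_printoptions(linewidth=200)
d=np.load("c1_top.npz"); c={k:d[k] for k in d}
p=c["pixels"].astype(int); y=p[...,2]-p[...,0]
for r in(184,186,202,206,210): print(r,y[r,134:156])
print(y[178:192,140])
print("pred right-edge mid at offsets")
a=np.radians(5.3)
def pt(cx,cy,z,ex,ey): return proj(c,[cx+np.cos(a)*ex-np.sin(a)*ey, cy+np.sin(a)*ex+np.cos(a)*ey, z])
for ex in(.045,-.02): 
  print("held@TCP",pt(.4957,.4077,.151,ex,-.03),"base",pt(.498,.4092,.048,ex,-.03))
print("far edge",pt(.4957,.4077,.151,.055,-.0))
```

```text
184 [ 70 113 153 158 158 158 162 168 168 142  83  64  70  73  73  72  64  57  56  54  56  55]
186 [ 23  73 145 174 179 177 176 177 173 149  80  63  93 122 138 141 109  66  57  56  56  55]
202 [  4   4   3   3   7  51 129 176 179 170 145  78  80 141 174 180 170 142  73  59  60  58]
206 [  5   5   5   6   4   0  22  82 165 176 158  91  61  79 129 176 177 158  85  58  59  57]
210 [-11   0   7   4   5   5   2   4  42 109 154 104  67  90 140 175 176 160 101  60  54  55]
[ 53  57  82 122 120 132 162 176 176 177 176 151  49   5]
pred right-edge mid at offsets
held@TCP [143.16254535 183.35151845] base [150.57704614 187.23326943]
held@TCP [144.35270576 202.58401745] base [151.7328291  205.22397495]
far edge [134.04517849 181.29759619]
```

>>> {"op": "servo_tool", "data": {
  "targets": [
    [0,0,0,10,2.5,1.9,-1],
    [0,0,0,25,2.5,1.9,-1],
    [0,0,0,38,2.5,1.9,-1],
    [0,0,0,44,2.5,1.9,-1],
    [0,0,0,47,2.5,1.9,-1],
    [0,0,0,47,2.5,1.9,-1],
    [0,0,0,47,2.5,1.9,-1],
    [0,0,0,47,2.5,1.9,-1]
  ]
}}

```text
time_s: 6.25
eef_pos: [0.4998, 0.4109, 0.0695]
eef_rot: [0.707, -0.032, 0.706, 0.032]
wrist_force: [-0.4, -0.5, -0.6]
opening: 0.692
```

```bash
python3 go.py .4986,.4104,.0517,95.3
python3 - <<'E'
from h import *
for n,(x0,y0,x1,y1) in(("scene",(280,80,340,145)),("top",(110,160,180,230))):
    c=cam(n); np.savez(f"c2_{n}.npz",**{k:np.array(v) for k,v in c.items()}); cv2.imwrite(f"pics/i_{n}.png",cv2.resize(c["pixels"][y0:y1,x0:x1],None,fx=9,fy=9,interpolation=cv2.INTER_CUBIC)[:600,:800])
E
```

```text
t 6.25 pos [0.4998 0.4109 0.0695] open 0.692 F [-0.4 -0.5 -0.6]
[-0.002, 0.002, -0.0, 17.8, -0.4, -1.2]
```

View pics/i_scene.png

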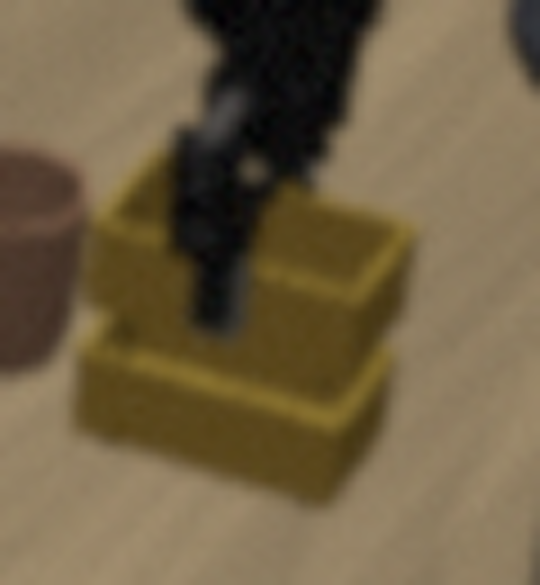

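View pics/i_top.png

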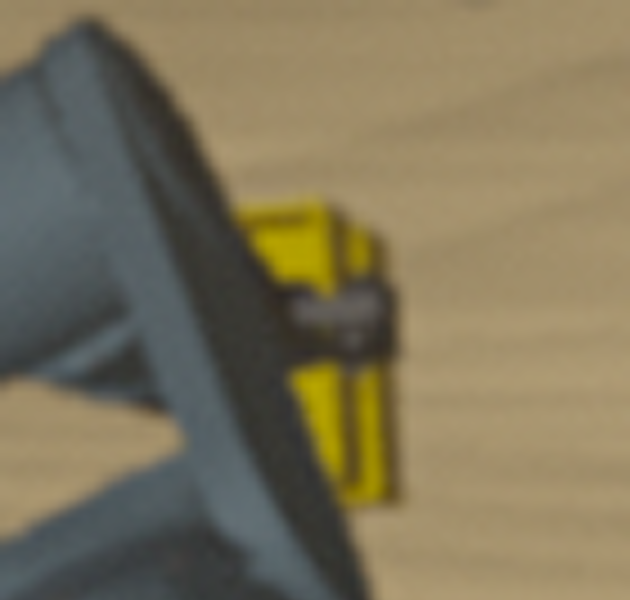

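Run:
```python
from h import *
d=np.load("c2_scene.npz"); c={k:d[k] for k in d}
def P(L,z): return np.array([ray(c,279.5+u/9,79.5+v/9,z) for u,v in L])
H=P([(95,222),(413,230),(357,300)],.106); B=P([(78,350),(391,357),(332,425)],.048)
print(np.round(H,4)[:,:2],np.round(B,4)[:,:2],np.round(B-H,4)[:,:2],(B-H)[:,:2].mean(0))
d=np.load("c2_top.npz"); c={k:d[k] for k in d}
p=c["pixels"].astype(int); y=p[...,2]-p[...,0]
for r in(186,187,204,206,210): print(r,y[r,134:156])
a=np.radians(5.3)
def pt(cx,cy,z,ex,ey): return proj(c,[cx+np.cos(a)*ex-np.sin(a)*ey, cy+np.sin(a)*ex+np.cos(a)*ey, z])
for ex in(.045,-.02): print(pt(.4986,.4109,.106,ex,-.03),pt(.498,.4097,.048,ex,-.03))
```

```text
[[0.4484 0.3762]
 [0.5508 0.4405]
 [0.5549 0.386 ]] [[0.4468 0.3742]
 [0.5497 0.4396]
 [0.5516 0.3861]] [[-0.0016 -0.0019]
 [-0.0011 -0.0009]
 [-0.0032  0.0001]] [-0.00198194 -0.00089087]
186 [  3   4  14  59 126 169 176 174 175 174 175 164 115  71  91 124 110  68
  57  57  56  55]
187 [  4   6   5  37 100 164 177 179 177 177 177 168 126  73  96 134 127  77
  59  60  56  54]
204 [-12  -2   5   5   4   7   4   1  20  82 163 177 168 129  72  95 148 145
  81  57  59  55]
206 [-14 -11   0   7   7   6   5   2   4  39 110 175 171 142  75  91 150 154
  85  58  58  57]
210 [-16 -15 -14 -11  -1   6   5   6   3   1  17  82 164 157  87  71 133 156
 105  60  53  53]
[145.80542075 184.57405637] [150.43752793 187.23428734]
[146.97609243 203.23665932] [151.59248209 205.22495328]
```

>>> {"op": "servo_tool", "data": {
  "targets": [
    [0,0,0,2,-0.3,-1.5,-1],
    [0,0,0,5,-0.3,-1.5,-1],
    [0,0,0,8,-0.3,-1.5,-1],
    [0,0,0,11,-0.3,-1.5,-1],
    [0,0,0,13,-0.3,-1.5,-1],
    [0,0,0,15,-0.3,-1.5,-1],
    [0,0,0,16,-0.3,-1.5,-1],
    [0,0,0,16.5,-0.3,-1.5,-1]
  ]
}}

```text
time_s: 7.35
eef_pos: [0.4982, 0.4104, 0.0528]
eef_rot: [0.707, -0.032, 0.706, 0.032]
wrist_force: [0.5, -0.1, -1.8]
opening: 0.693
```

```bash
python3 go.py .4985,.4105,.0517,95.3
python3 - <<'E'
from h import *
for n,(x0,y0,x1,y1) in(("scene",(280,80,340,145)),):
    c=cam(n); cv2.imwrite(f"pics/j_{n}.png",cv2.resize(c["pixels"][y0:y1,x0:x1],None,fx=9,fy=9,interpolation=cv2.INTER_CUBIC)[:600,:800])
E
```

```text
t 7.35 pos [0.4982 0.4104 0.0528] open 0.693 F [ 0.5 -0.1 -1.8]
[-0.002, 0.001, -0.0, 1.1, 0.1, 0.3]
```

View pics/j_scene.png

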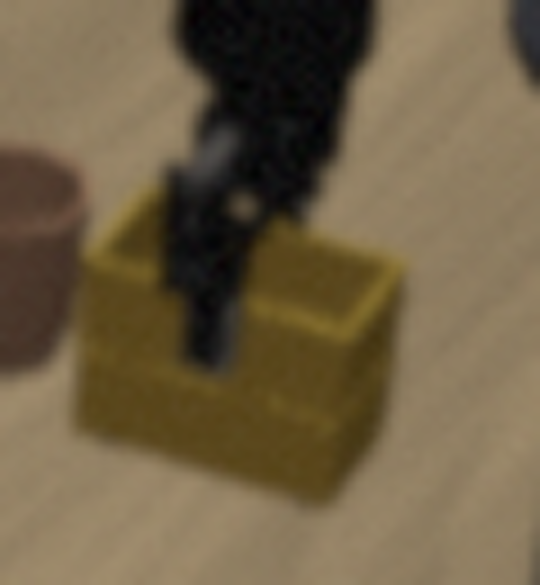

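>>> {"op": "servo_tool", "data": {
  "targets": [
    [0,0,0,1.2,0,0,-1],
    [0,0,0,1.2,0,0,-1],
    [0,0,0,1.2,0,0,1],
    [0,0,0,1.2,0,0,1],
    [0,0,0,1.2,0,0,1],
    [0,0,0,1.2,0,0,1],
    [0,0,0,-20,0,0,1],
    [0,0,0,-60,0,0,1]
  ]
}}

```text
time_s: 8.4
eef_pos: [0.4972, 0.4098, 0.1129]
eef_rot: [0.706, -0.032, 0.707, 0.032]
wrist_force: [0.8, -0.4, 0.6]
opening: 0.999
```

```bash
python3 go.py .45,-.0583,.14,90
python3 - <<'E'
from h import *
for n,(x0,y0,x1,y1) in(("scene",(260,60,350,150)),):
    c=cam(n); cv2.imwrite(f"pics/k_{n}.png",cv2.resize(c["pixels"][y0:y1,x0:x1],None,fx=6,fy=6,interpolation=cv2.INTER_CUBIC)[:600,:800])
E
```

```text
t 8.4 pos [0.4972 0.4098 0.1129] open 0.999 F [ 0.8 -0.4  0.6]
[0.091, -0.002, 0.001, -26.5, -461.9, -89.3]
```

View pics/k_scene.png

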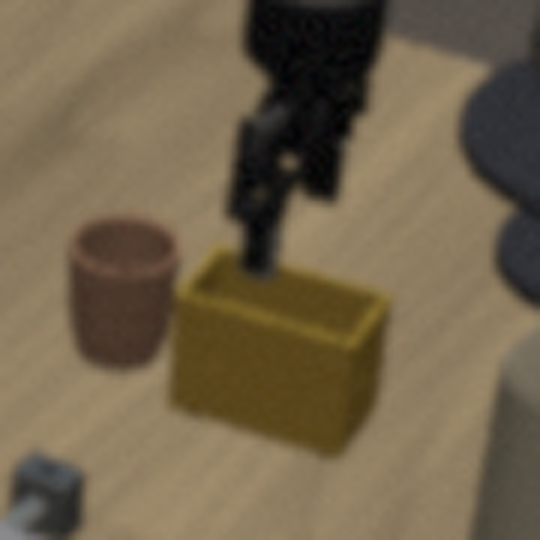

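>>> {"op": "servo_tool", "data": {
  "targets": [
    [0,0,0,-30,-10,-5,1],
    [0.01,0,0,-40,-65,-15,1],
    [0.02,0,0,-40,-125,-26,1],
    [0.03,0,0,-40,-185,-37,1],
    [0.04,0,0,-35,-245,-48,1],
    [0.06,0,0,-30,-305,-60,1],
    [0.075,0,0,-27,-365,-72,1],
    [0.091,0,0,-26,-415,-82,1]
  ]
}}

```text
time_s: 9.45
eef_pos: [0.4569, -0.011, 0.1461]
eef_rot: [0.711, 0.002, 0.703, 0.001]
wrist_force: [0.2, -0.3, -0.7]
opening: 1.0
```

```bash
python3 go.py .4515,-.0583,.08,90 .4515,-.0583,.052,90
```

```text
t 9.45 pos [ 0.4569 -0.011   0.1461] open 1.0 F [ 0.2 -0.3 -0.7]
[-0.001, 0.011, -0.003, 65.9, -47.6, -6.1]
[-0.001, 0.011, -0.003, 93.9, -47.7, -6.4]
```

>>> {"op": "servo_tool", "data": {
  "targets": [
    [0,0.005,0,10,-40,-5,1],
    [0,0.011,-0.003,40,-47.6,-6,1],
    [0,0.011,-0.003,75,-47.6,-6.3,1],
    [0,0.011,-0.003,90,-47.6,-6.3,1],
    [0,0.011,-0.003,94,-47.6,-6.3,1],
    [0,0.011,-0.003,94,-47.6,-6.3,1],
    [0,0.011,-0.003,94,-47.6,-6.3,1],
    [0,0.011,-0.003,94,-47.6,-6.3,1]
  ]
}}

```text
time_s: 10.45
eef_pos: [0.4522, -0.0584, 0.0527]
eef_rot: [0.708, 0.0, 0.707, -0.0]
wrist_force: [0.9, -0.9, 0.0]
opening: 1.002
```

```bash
python3 go.py .4515,-.0583,.052,90
python3 - <<'E'
from h import *
c=cam("scene"); cv2.imwrite(f"pics/l.png",cv2.resize(c["pixels"][130:250,160:290],None,fx=5,fy=5,interpolation=cv2.INTER_CUBIC))
E
```

```text
t 10.45 pos [ 0.4522 -0.0584  0.0527] open 1.002 F [ 0.9 -0.9  0. ]
[-0.001, 0.001, 0.0, 0.7, 0.1, -0.7]
```

View pics/l.png

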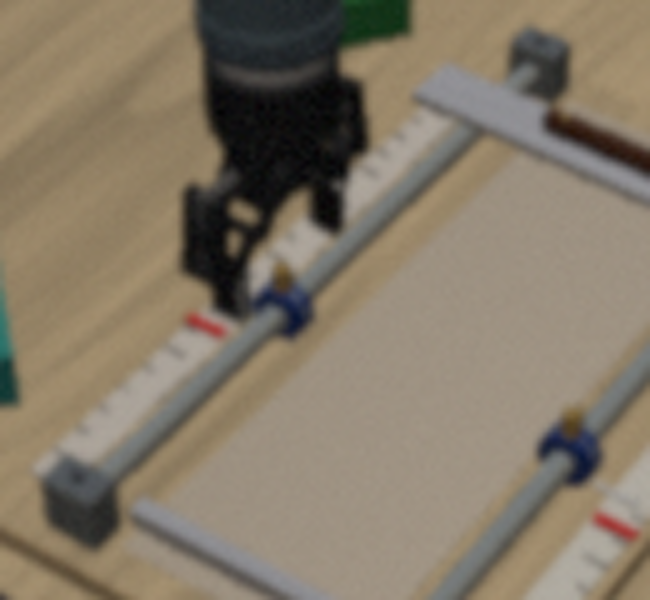

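Run:
```python
from m import *
s=load("scene")
for X in((.452,-.101,.065),(.452,.0,.065),(.452,-.0584,.072),(.652,-.0645,.072),(.452,-.225,.058),(.452,.225,.058)): print(X,np.round((proj(s,X)-[159.5,129.5])*5))
```

```text
(0.452, -0.101, 0.065) [237. 316.]
(0.452, 0.0, 0.065) [340. 219.]
(0.452, -0.0584, 0.072) [281. 265.]
(0.652, -0.0645, 0.072) [571. 411.]
(0.452, -0.225, 0.058) [ 99. 456.]
(0.452, 0.225, 0.058) [538.  41.]
```

>>> {"op": "servo_tool", "data": {
  "targets": [
    [0,0,0,1,0,-0.5,-1],
    [0,0,0,1,0,-0.5,-1],
    [0,0,0,1,0,-0.5,-1],
    [0,0,0,1,0,-0.5,-1],
    [0,0,0,1,0,-0.5,-1],
    [0,0,0,1,0,-0.5,-1],
    [0,0,0,1,0,-0.5,-1],
    [0,0,0,1,0,-0.5,-1]
  ]
}}

```text
time_s: 11.5
eef_pos: [0.4516, -0.0587, 0.0518]
eef_rot: [0.708, 0.0, 0.707, -0.001]
wrist_force: [-2.7, -2.9, 5.3]
opening: 0.144
```

```bash
python3 go.py .4515,-.0816,.052,90
python3 - <<'E'
from h import *
for n,(x0,y0,x1,y1) in(("top",(240,130,310,240)),("scene",(160,130,290,250))):
    c=cam(n); np.savez(f"c3_{n}.npz",**{k:np.array(v) for k,v in c.items()}); cv2.imwrite(f"pics/m_{n}.png",cv2.resize(c["pixels"][y0:y1,x0:x1],None,fx=5,fy=5,interpolation=cv2.INTER_CUBIC))
E
```

```text
t 11.5 pos [ 0.4516 -0.0587  0.0518] open 0.144 F [-2.7 -2.9  5.3]
[-0.001, 0.001, 0.001, -0.2, -22.9, -0.1]
```

View pics/m_top.png

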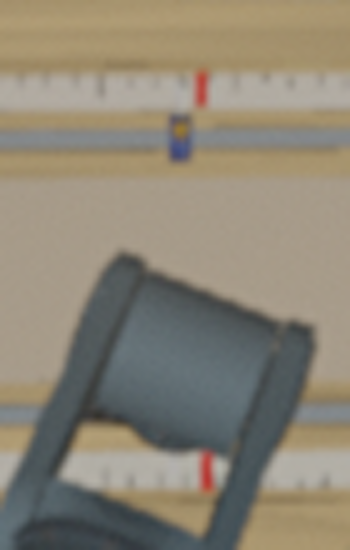

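View pics/m_scene.png

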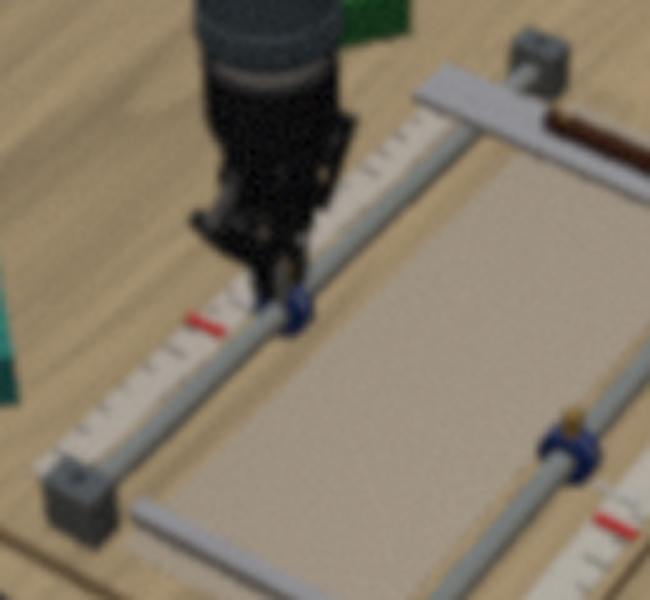

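```bash
python3 - <<'E'
from meas import *
red=lambda b,g,r:np.where(r-g>40,r-g-25,0)
blu=lambda b,g,r:np.where(b-r>15,b-r-10,0)
s=load("scene"); t=load("top")
for nm,u,v in(("near",206,325),("far",615,526)):
    x,y=int(160+u/5),int(130+v/5); q,w=wcent(s,red,(x-7,y-5,x+8,y+6)); print("scene mark",nm,np.round(q,2),round(w),np.round(ray(s,*q,.021),4))
d=np.load("c3_top.npz"); c={k:d[k] for k in d}
for roi in((276,140,286,155),(276,218,286,232)):
    q,w=wcent(c,red,roi); print("top mark",np.round(q,2),round(w),np.round(ray(c,*q,.021),4))
# brass thumbscrew top far
E
python3 - <<'E'
import sys; sys.path.insert(0,'.')
from meas import *
t=load("top"); s=load("scene")
br=lambda b,g,r:np.where((r-b>50),r-b-40,0)
bl=lambda b,g,r:np.where(b-r>12,b-r-8,0)
for nm,roi in(("far",(271,153,281,158+6)),("near",(270,208,280,221))):
    x0,y0,x1,y1=roi
    p=t["pixels"][y0:y1,x0:x1].astype(int); print(nm); print(p[...,2]-p[...,0])
E
```

```text
scene mark near [200.57 194.53] 936 [ 0.4115 -0.0822  0.021 ]
scene mark far [282.7  234.81] 1213 [ 0.6944 -0.0825  0.021 ]
top mark [279.85 147.14] 1034 [ 0.6953 -0.0817  0.021 ]
top mark [280.9  224.16] 1334 [ 0.4123 -0.0818  0.021 ]
far
[[ 56  55  39   9   3  12  20  40  53  56]
 [ 55  53  34   9  29  38  31  35  51  55]
 [ 40  37  24  26  74  81  49  24  35  38]
 [  9   9   3  20  72  79  36   0   6   7]
 [ -4  -5 -12  -9  25  33   1 -17  -7  -4]
 [  1  -1 -13 -33 -28 -22 -26 -16  -2   2]
 [ 21  22   4 -35 -51 -47 -37  -2  21  25]
 [ 46  46  27 -22 -48 -47 -23  21  46  49]
 [ 55  54  38  -2 -24 -22   2  37  55  58]
 [ 54  55  47  31  25  25  36  47  55  54]
 [ 53  54  54  53  52  54  53  54  54  55]]
near
[[ 55  54  36   2 -14  -8   6  34  53  54]
 [ 51  49  29 -22 -32 -23 -11  21  45  49]
 [ 36  33  15  -7  19  33  15   9  23  29]
 [  7   4  -4  11  71  83  38  -1   1   4]
 [ -6  -8 -14   7  69  78  26 -12  -8  -7]
 [ -6  -5 -17 -19  18  17 -15 -20  -5  -3]
 [ 14  16  -1 -40 -41 -42 -42  -9  17  21]
 [ 45  48  27 -32 -64 -62 -36  15  45  50]
 [ 58  57  40 -12 -42 -36 -12  29  55  58]
 [ 59  56  47  19   7  11  26  44  56  56]
 [ 55  55  54  42  28  29  49  53  55  53]
 [ 46  47  46  38  25  24  42  48  47  48]
 [ 27  29  27  24  15  13  25  28  27  34]]
```

>>> {"op": "servo_tool", "data": {
  "targets": [
    [0,0,0,0,-4,0,-1],
    [0,0,0,0,-9,0,-1],
    [0,0,0,0,-14,0,-1],
    [0,0,0,0,-19,0,-1],
    [0,0,0,0,-22,0,-1],
    [0,0,0,0,-23.4,0,-1],
    [0,0,0,0,-23.4,0,-1],
    [0,0,0,0,-23.4,0,-1]
  ]
}}

```text
time_s: 12.6
eef_pos: [0.4515, -0.0804, 0.0518]
eef_rot: [0.707, 0.001, 0.707, 0.0]
wrist_force: [-1.3, 7.8, 6.7]
opening: 0.138
```

```bash
python3 go.py .4515,-.082,.052,90
python3 - <<'E'
from h import *
c=cam("scene"); np.savez("c4_scene.npz",**{k:np.array(v) for k,v in c.items()}); cv2.imwrite(f"pics/n.png",cv2.resize(c["pixels"][160:230,170:260],None,fx=8,fy=8,interpolation=cv2.INTER_CUBIC))
E
```

```text
t 12.6 pos [ 0.4515 -0.0804  0.0518] open 0.138 F [-1.3  7.8  6.7]
[-0.001, 0.001, -0.002, -0.2, -1.6, -0.0]
```

View pics/n.png

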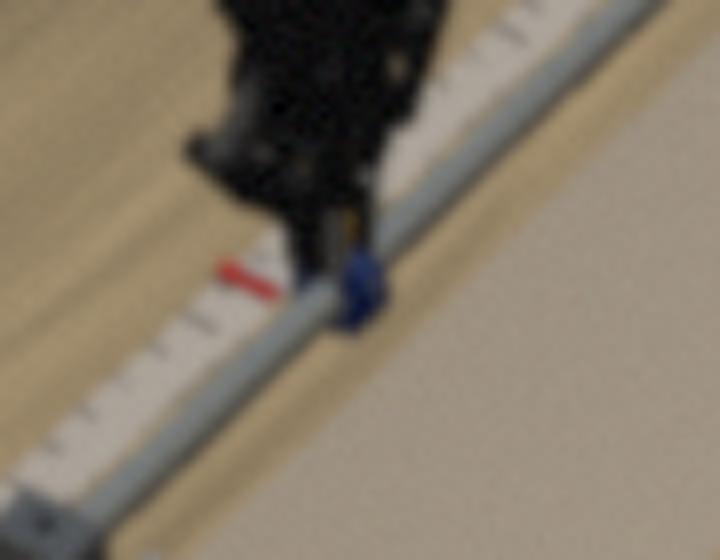

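>>> {"op": "servo_tool", "data": {
  "targets": [
    [0,0,0,0,-2,0,-1],
    [0,0,0,0,-3.2,0,-1],
    [0,0,0,0,-3.2,0,-1],
    [0,0,0,0,-3.2,0,-1],
    [0,0,0,0,-3.2,0,-1],
    [0,0,0,0,-1.8,0,-1],
    [0,0,0,0,-1.6,0,-1],
    [0,0,0,0,-1.6,0,-1]
  ]
}}

```text
time_s: 13.65
eef_pos: [0.4515, -0.0817, 0.0518]
eef_rot: [0.707, 0.002, 0.707, 0.001]
wrist_force: [-0.7, 3.1, 5.2]
opening: 0.142
```

```bash
python3 go.py .4515,-.082,.052,90
```

```text
t 13.65 pos [ 0.4515 -0.0817  0.0518] open 0.142 F [-0.7  3.1  5.2]
[-0.002, 0.001, -0.003, -0.2, -0.3, -0.0]
```

Good. Now open and raise, move aside and check.

>>> {"op": "servo_tool", "data": {
  "targets": [
    [0,0,0,0,0,0,1],
    [0,0,0,0,0,0,1],
    [0,0,0,0,0,0,1],
    [0,0,0,0,0,0,1],
    [0,0,0,-20,0,0,1],
    [0,0,0,-60,0,0,1],
    [0,0,0,-75,5,50,1],
    [0,0,0,-75,15,110,1]
  ]
}}

```text
time_s: 14.65
eef_pos: [0.564, -0.0678, 0.1296]
eef_rot: [0.709, 0.001, 0.705, -0.001]
wrist_force: [-0.2, -0.7, -0.3]
opening: 0.999
```

```bash
python3 go.py .6515,-.0645,.12,90 .6515,-.0645,.052,90
python3 - <<'E'
from h import *
for n,(x0,y0,x1,y1) in(("top",(240,130,310,240)),("scene",(160,150,300,260))):
    c=cam(n); np.savez(f"c5_{n}.npz",**{k:np.array(v) for k,v in c.items()}); cv2.imwrite(f"pics/o_{n}.png",cv2.resize(c["pixels"][y0:y1,x0:x1],None,fx=5,fy=5,interpolation=cv2.INTER_CUBIC))
E
```

```text
t 14.65 pos [ 0.564  -0.0678  0.1296] open 0.999 F [-0.2 -0.7 -0.3]
[-0.003, 0.006, -0.001, 10.1, 3.6, 87.5]
[-0.003, 0.006, -0.001, 78.1, 3.5, 87.1]
```

View pics/o_top.png

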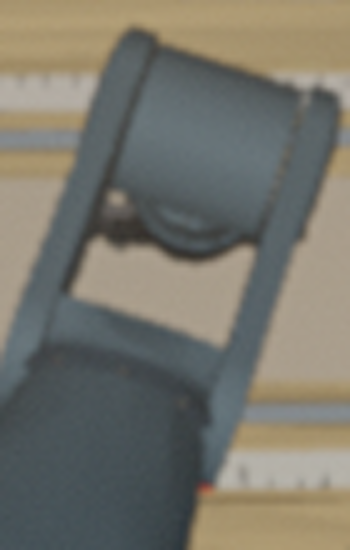

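View pics/o_scene.png

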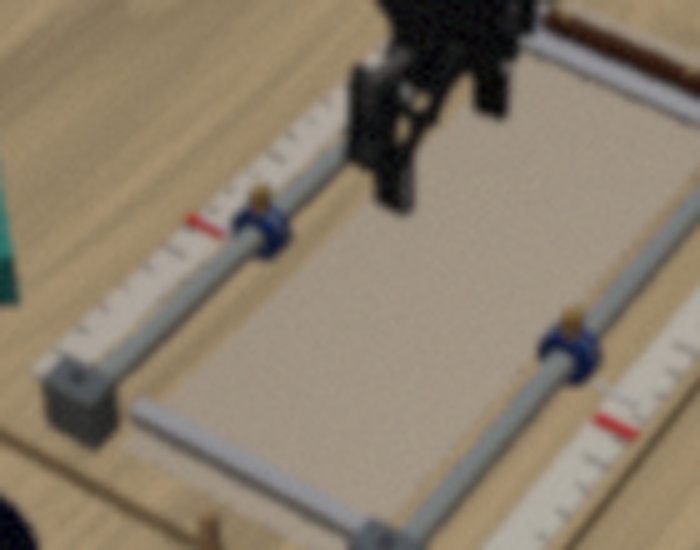

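>>> {"op": "servo_tool", "data": {
  "targets": [
    [0,0.006,0,5,3,40,1],
    [0,0.006,0,10,3,80,1],
    [0,0.006,0,25,3,87.3,1],
    [0,0.006,0,55,3,87.3,1],
    [0,0.006,0,74,3,87.3,1],
    [0,0.006,0,78,3,87.3,1],
    [0,0.006,0,78,3,87.3,1],
    [0,0.006,0,78,3,87.3,1]
  ]
}}

```text
time_s: 15.75
eef_pos: [0.6546, -0.064, 0.0507]
eef_rot: [0.707, 0.001, 0.707, 0.001]
wrist_force: [0.3, -0.1, -0.0]
opening: 1.0
```

```bash
python3 go.py .6515,-.065,.052,90
python3 - <<'E'
from h import *
c=cam("scene"); cv2.imwrite(f"pics/p.png",cv2.resize(c["pixels"][130:250,220:320],None,fx=5,fy=5,interpolation=cv2.INTER_CUBIC))
E
```

```text
t 15.75 pos [ 0.6546 -0.064   0.0507] open 1.0 F [ 0.3 -0.1 -0. ]
[-0.0, 0.0, -0.002, -1.3, -1.0, -3.1]
```

View pics/p.png

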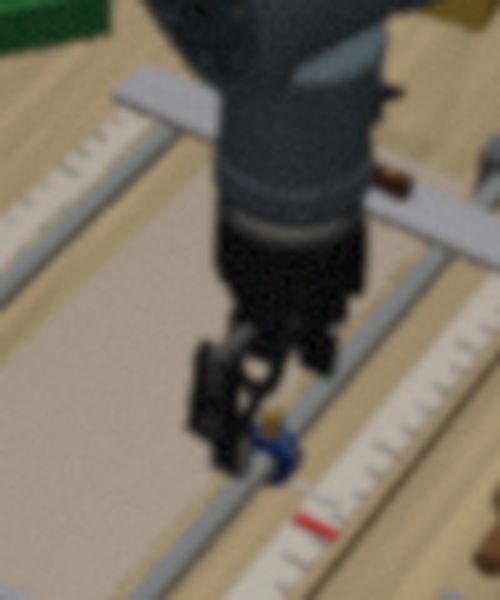

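The fingers straddle the far thumbscrew at (272,420). I'm closing after a 3 mm correction.

>>> {"op": "servo_tool", "data": {
  "targets": [
    [0,0,0,-1,-1,-3,1],
    [0,0,0,-1,-1,-3,-1],
    [0,0,0,-1,-1,-3,-1],
    [0,0,0,-1,-1,-3,-1],
    [0,0,0,-1,-1,-3,-1],
    [0,0,0,-1,-1,-3,-1],
    [0,0,0,-1,-1,-3,-1],
    [0,0,0,-1,-1,-3,-1]
  ]
}}

```text
time_s: 16.8
eef_pos: [0.6517, -0.0651, 0.0518]
eef_rot: [0.707, 0.001, 0.707, 0.0]
wrist_force: [-1.3, -0.3, 2.9]
opening: 0.141
```

```bash
python3 go.py .6515,-.082,.052,90
```

```text
t 16.8 pos [ 0.6517 -0.0651  0.0518] open 0.141 F [-1.3 -0.3  2.9]
[-0.0, 0.001, -0.002, -0.2, -16.9, -0.1]
```

>>> {"op": "servo_tool", "data": {
  "targets": [
    [0,0,0,0,-4,0,-1],
    [0,0,0,0,-8,0,-1],
    [0,0,0,0,-12,0,-1],
    [0,0,0,0,-15,0,-1],
    [0,0,0,0,-17.5,0,-1],
    [0,0,0,0,-18.3,0,-1],
    [0,0,0,0,-18.3,0,-1],
    [0,0,0,0,-18.3,0,-1]
  ]
}}

```text
time_s: 17.8
eef_pos: [0.6516, -0.0811, 0.0518]
eef_rot: [0.707, 0.002, 0.707, 0.002]
wrist_force: [-1.0, 7.2, 3.0]
opening: 0.14
```

```bash
python3 go.py .6515,-.082,.052,90
```

```text
t 17.8 pos [ 0.6516 -0.0811  0.0518] open 0.14 F [-1.   7.2  3. ]
[-0.0, 0.0, -0.005, -0.2, -0.9, -0.1]
```

>>> {"op": "servo_tool", "data": {
  "targets": [
    [0,0,0,0,-2,0,-1],
    [0,0,0,0,-3.2,0,-1],
    [0,0,0,0,-3.2,0,-1],
    [0,0,0,0,-3.2,0,-1],
    [0,0,0,0,-3.2,0,-1],
    [0,0,0,0,-1.4,0,-1],
    [0,0,0,0,-0.8,0,-1],
    [0,0,0,0,-0.8,0,-1]
  ]
}}

```text
time_s: 18.8
eef_pos: [0.6516, -0.0818, 0.0518]
eef_rot: [0.707, 0.002, 0.707, 0.002]
wrist_force: [-1.7, 2.0, 2.9]
opening: 0.138
```

```bash
python3 go.py .6515,-.082,.052,90
```

```text
t 18.8 pos [ 0.6516 -0.0818  0.0518] open 0.138 F [-1.7  2.   2.9]
[-0.0, 0.0, -0.005, -0.2, -0.2, -0.1]
```

>>> {"op": "servo_tool", "data": {
  "targets": [
    [0,0,0,0,0,0,1],
    [0,0,0,0,0,0,1],
    [0,0,0,0,0,0,1],
    [0,0,0,0,0,0,1],
    [0,0,0,-25,0,0,1],
    [0,0,0,-70,10,-10,1],
    [0,0,0,-85,60,-40,1],
    [0,0,0,-90,115,-65,1]
  ]
}}

```text
time_s: 19.8
eef_pos: [0.5869, 0.033, 0.1442]
eef_rot: [0.708, 0.002, 0.706, 0.001]
wrist_force: [0.1, 1.6, -0.8]
opening: 1.0
```

>>> {"op": "servo_tool", "data": {
  "targets": [
    [0,0,0,0,40,-20,1],
    [0,0,0,0,80,-35,1],
    [0,0,0,0,105,-40,1],
    [0,0,0,0,105,-40,1],
    [0,0,0,0,105,-40,1],
    [0,0,0,0,105,-40,1],
    [0,0,0,0,105,-40,1],
    [0,0,0,0,105,-40,1]
  ]
}}

```text
time_s: 20.8
eef_pos: [0.5472, 0.1376, 0.1445]
eef_rot: [0.708, 0.003, 0.706, 0.001]
wrist_force: [-0.0, 0.2, 0.6]
opening: 1.002
```

```bash
python3 go.py
python3 - <<'E'
from meas import *
for n,(x0,y0,x1,y1) in(("top",(180,130,340,240)),("scene",(160,100,320,260))):
    c=cam(n); np.savez(f"c6_{n}.npz",**{k:np.array(v) for k,v in c.items()}); cv2.imwrite(f"pics/q_{n}.png",cv2.resize(c["pixels"][y0:y1,x0:x1],None,fx=5 if n=="top" else 3.75,fy=5 if n=="top" else 3.75,interpolation=cv2.INTER_CUBIC))
c=load("top")
# straightedge from initial top view: rib dark-brown centroid & bar edges
p=c["pixels"][150:216,200:230].astype(int); br=(p[...,2]-p[...,0]>25)&(p.sum(2)<240)
ys,xs=np.nonzero(br); print(len(ys)); pts=np.stack([xs+200,ys+150],1)
w=[ray(c,u,v,.068)for u,v in pts]; w=np.array(w); print(w.mean(0),w.min(0),w.max(0), np.degrees(np.arctan(np.polyfit(w[:,0],w[:,1],1)[0])))
E
```

```text
t 20.8 pos [0.5472 0.1376 0.1445] open 1.002 F [-0.   0.2  0.6]
55
[0.56037258 0.15274912 0.068     ] [0.50619    0.15049227 0.068     ] [0.61709963 0.15744208 0.068     ] -0.6406848019954916
```

View pics/q_top.png

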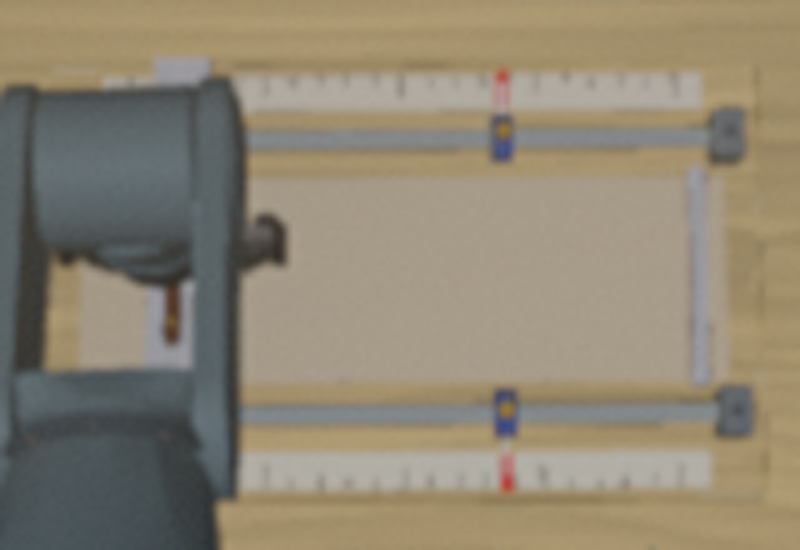

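View pics/q_scene.png

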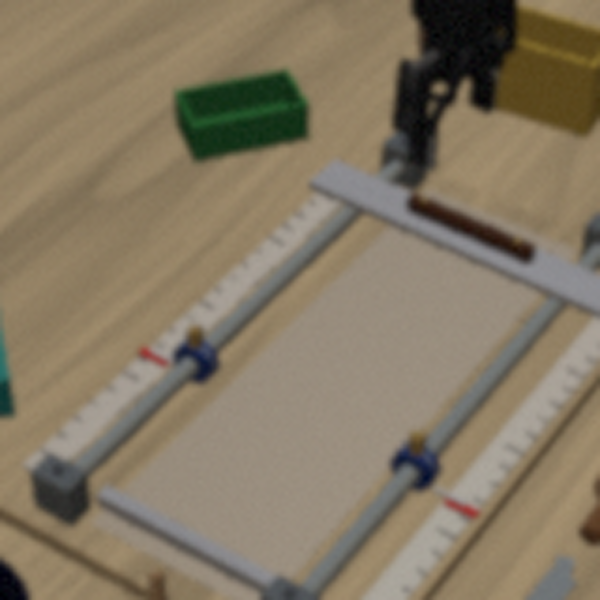

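Run:
```python
from meas import *
c=load("top")
g=lambda u,v,z: ray(c,119.5+u/3.636,129.5+v/3.636,z)
p=c["pixels"].astype(float); wht=p[...,2]-p[...,0]
for r in (145,150,155,165,175,190,200,208,216,221):
    a=wht[r,198:232]; w=np.clip(35-a,0,None) if (r<150 or r>216 or True) else 0
    # bar is bluish-grey: R-B low
    m=a<12; i=np.nonzero(m)[0]
    if len(i): print(r,i[0]+198,i[-1]+198,np.round(a[max(0,i[0]-2):i[-1]+3]).astype(int).tolist()[:22])
```

```text
145 211 221 [31, 21, 5, -2, -2, -2, -2, -2, 0, -2, -2, -2, 6, 26, 29]
150 210 221 [16, 16, 10, 1, -4, -2, -2, -2, -1, 0, -2, -1, -2, 4, 14, 17]
155 211 221 [43, 21, -1, -3, -1, -2, -2, -2, -2, -3, -1, -1, 7, 30, 42]
165 211 220 [37, 15, -1, -4, 1, 11, 15, 6, 1, -3, -3, 4, 23, 42]
175 210 220 [28, 18, 2, -4, 0, 16, 38, 37, 13, 0, -3, -2, 7, 25, 30]
190 209 219 [29, 25, 11, -2, -3, 2, 28, 45, 26, 3, -4, -3, -2, 13, 27]
200 209 219 [29, 20, 5, -2, -3, -3, -4, -2, -1, -2, -3, -3, 1, 19, 29]
208 209 219 [48, 20, -1, -4, -3, -2, -2, -2, -2, -3, -4, -3, 8, 41, 55]
216 209 218 [45, 18, -1, -4, -2, -3, -3, -3, -2, -3, -3, -2, 13, 44]
221 208 219 [20, 15, 5, -3, -3, -4, -3, -3, -3, -3, -3, -3, -1, 9, 15, 15]
```

Run:
```python
from meas import *
c=load("top")
A=ray(c,215.9,145,.054);B=ray(c,213.6,216,.054); print(A,B,np.degrees(np.arctan2(A[1]-B[1],A[0]-B[0])), B+(A-B)*(.5517-B[0])/(A[0]-B[0]))
for v in (143,225): print(ray(c,214.5,v,.054))
s=load("scene")
# rib ends in scene: crop b2 3x origin(150,90): (362,190),(455,236); bar corners (298,160),(545,265),(520,287),(278,180)
P=np.array([ray(s,149.5+u/3,89.5+v/3,.054) for u,v in((300,159),(548,264),(525,287),(278,178))]); print(np.round(P,4),P.mean(0),np.degrees(np.arctan2(*(P[1]-P[0])[[1,0]])),np.degrees(np.arctan2(*(P[2]-P[3])[[1,0]])))
R=np.array([ray(s,149.5+u/3,89.5+v/3,.070) for u,v in((362,188),(456,233))]);print(R)
c=np.load("c6_top.npz"); c={k:c[k] for k in c}
blu=lambda b,g,r:np.where(b-r>15,b-r-10,0); red=lambda b,g,r:np.where(r-g>40,r-g-25,0)
for roi,z in(((274,205,288,221),.05),((274,150,288,164),.05)): q,w=wcent(c,blu,roi); print("collar",q,ray(c,*q,z))
for roi in((274,141,288,153),(274,219,288,231)): q,w=wcent(c,red,roi); print("mark",q,ray(c,*q,.021))
p=c["pixels"].astype(int); print((p[...,1])[144:154,275:287]); print(p[...,1][217:230,275:287])
```

```text
[0.6970273  0.15022442 0.054     ] [0.44048076 0.15629589 0.054     ] -1.3557156809427673 [0.5517     0.15366376 0.054     ]
[0.70447267 0.15534229 0.054     ]
[0.40877254 0.15285394 0.054     ]
[[0.4154 0.1753 0.054 ]
 [0.715  0.1722 0.054 ]
 [0.7113 0.1284 0.054 ]
 [0.4143 0.1342 0.054 ]] [0.56402485 0.15253378 0.054     ] -0.6068545537681137 -1.1208039416642053
[[0.5072866  0.15297538 0.07      ]
 [0.6234366  0.14475539 0.07      ]]
collar [280.61076605 214.05383023] [ 0.44609622 -0.08006177  0.05      ]
collar [280.14124294 159.30508475] [ 0.64338798 -0.08093424  0.05      ]
mark [279.93823529 145.01176471] [ 0.70330657 -0.08207589  0.021     ]
mark [280.91073583 225.07237636] [ 0.40902653 -0.08180675  0.021     ]
[[147 142 148 142 121 102 120 143 155 156 154 151]
 [154 145 152 145 106  83 109 150 166 167 165 158]
 [161 149 153 151 123 113 124 158 171 172 170 162]
 [165 159 160 154 142 144 140 164 172 171 169 162]
 [169 170 168 156 145 147 140 166 173 171 170 166]
 [170 172 170 155 144 147 140 165 173 172 170 170]
 [170 169 169 156 146 150 144 166 171 170 170 170]
 [160 161 160 155 150 156 150 161 164 164 164 164]
 [146 147 147 138 137 140 135 144 151 153 153 151]
 [145 145 136 113  96  98 100 121 143 146 146 146]]
[[152 152 150 138 117 114 120 117 127 142 144 143]
 [148 149 148 144 140 145 151 145 144 146 144 144]
 [151 152 153 151 154 156 161 153 152 153 152 154]
 [164 163 164 165 160 154 154 151 162 166 165 166]
 [173 174 174 173 162 141 133 142 170 175 174 173]
 [174 175 175 175 157 130 122 137 170 176 175 173]
 [174 174 174 173 157 127 121 134 170 176 174 173]
 [174 170 168 173 158 123 109 129 164 175 176 172]
 [174 167 162 172 157 110  82 112 156 174 177 174]
 [172 165 160 171 156 103  64 102 150 172 174 174]
 [163 156 155 162 148 107  77 105 142 162 163 164]
 [146 142 142 144 139 121 112 122 139 144 145 144]
 [132 130 127 128 127 125 126 126 128 127 128 128]]
```

```bash
python3 go.py .56,.1532,.075,89 .56,.1532,.058,89
```

```text
t 20.9 pos [0.5471 0.1378 0.1445] open 0.999 F [0.2 0.7 1. ]
[0.015, 0.003, -0.005, 69.7, 15.1, 12.6]
[0.015, 0.003, -0.005, 86.7, 15.0, 12.5]
```

>>> {"op": "servo_tool", "data": {
  "targets": [
    [0.008,0.003,-0.005,15,10,8,1],
    [0.015,0.003,-0.005,45,15,12.5,1],
    [0.015,0.003,-0.005,72,15,12.5,1],
    [0.015,0.003,-0.005,83,15,12.5,1],
    [0.015,0.003,-0.005,86,15,12.5,1],
    [0.015,0.003,-0.005,86,15,12.5,1],
    [0.015,0.003,-0.005,86,15,12.5,1],
    [0.015,0.003,-0.005,86,15,12.5,1]
  ]
}}

```text
time_s: 21.9
eef_pos: [0.5605, 0.1532, 0.0595]
eef_rot: [0.708, 0.006, 0.706, -0.006]
wrist_force: [-0.9, 0.6, -0.3]
opening: 1.001
```

```bash
python3 go.py .56,.1532,.058,89
python3 - <<'E'
from h import *
c=cam("scene"); cv2.imwrite(f"pics/r.png",cv2.resize(c["pixels"][90:200,230:340],None,fx=5,fy=5,interpolation=cv2.INTER_CUBIC))
E
```

```text
t 21.9 pos [0.5605 0.1532 0.0595] open 1.001 F [-0.9  0.6 -0.3]
[-0.0, 0.002, -0.0, 1.5, -0.0, -0.5]
```

View pics/r.png

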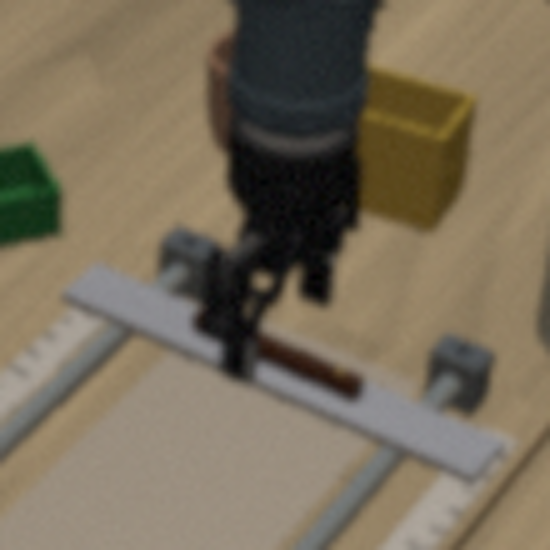

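>>> {"op": "servo_tool", "data": {
  "targets": [
    [0,0,0,1,0,0,-1],
    [0,0,0,1,0,0,-1],
    [0,0,0,1,0,0,-1],
    [0,0,0,1,0,0,-1],
    [0,0,0,1,0,0,-1],
    [0,0,0,1,0,0,-1],
    [0,0,0,1,0,0,-1],
    [0,0,0,1,0,0,-1]
  ]
}}

```text
time_s: 22.95
eef_pos: [0.5605, 0.1533, 0.0585]
eef_rot: [0.708, 0.006, 0.706, -0.006]
wrist_force: [-1.0, 0.8, 4.9]
opening: 0.117
```

```bash
python3 go.py .56,-.05,.0585,90
python3 - <<'E'
from h import *
c=cam("scene"); cv2.imwrite(f"pics/s.png",cv2.resize(c["pixels"][90:200,230:340],None,fx=5,fy=5,interpolation=cv2.INTER_CUBIC))
E
```

```text
t 22.95 pos [0.5605 0.1533 0.0585] open 0.117 F [-1.   0.8  4.9]
[-0.018, 0.002, -0.0, -0.0, -203.3, 3.1]
```

View pics/s.png

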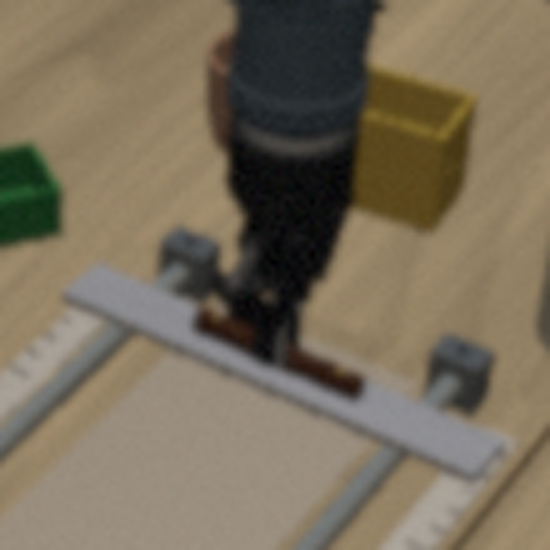

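>>> {"op": "servo_tool", "data": {
  "targets": [
    [-0.005,0,0,-0.5,-10,0,-1],
    [-0.01,0,0,-0.5,-35,0,-1],
    [-0.018,0.002,0,-0.5,-70,1,-1],
    [-0.018,0.002,0,-0.5,-105,1.5,-1],
    [-0.018,0.002,0,-0.5,-140,2,-1],
    [-0.018,0.002,0,-0.5,-170,2.5,-1],
    [-0.018,0.002,0,-0.5,-188,3,-1],
    [-0.018,0.002,0,-0.5,-194,3,-1]
  ]
}}

```text
time_s: 24.0
eef_pos: [0.5596, -0.0417, 0.0585]
eef_rot: [0.707, 0.0, 0.707, -0.0]
wrist_force: [0.8, 1.3, -1.9]
opening: 0.117
```

```bash
python3 go.py .56,-.0543,.0585,90
python3 - <<'E'
from h import *
for n,(x0,y0,x1,y1) in(("top",(220,130,320,240)),("scene",(170,130,310,250))):
    c=cam(n); np.savez(f"c7_{n}.npz",**{k:np.array(v) for k,v in c.items()}); cv2.imwrite(f"pics/u_{n}.png",cv2.resize(c["pixels"][y0:y1,x0:x1],None,fx=5,fy=5,interpolation=cv2.INTER_CUBIC))
E
```

```text
t 24.0 pos [ 0.5596 -0.0417  0.0585] open 0.117 F [ 0.8  1.3 -1.9]
[-0.001, -0.001, -0.0, 0.0, -12.6, 0.4]
```

View pics/u_top.png

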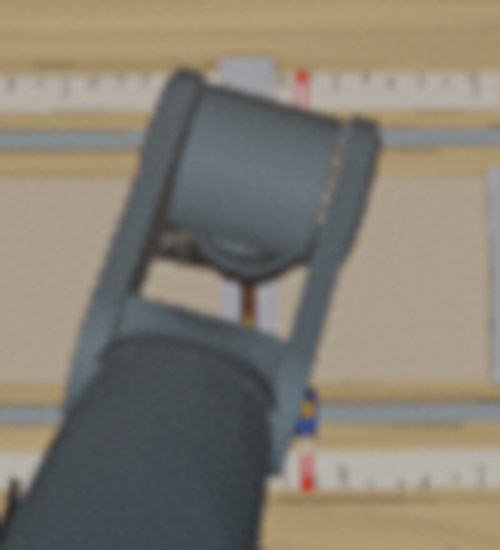

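View pics/u_scene.png

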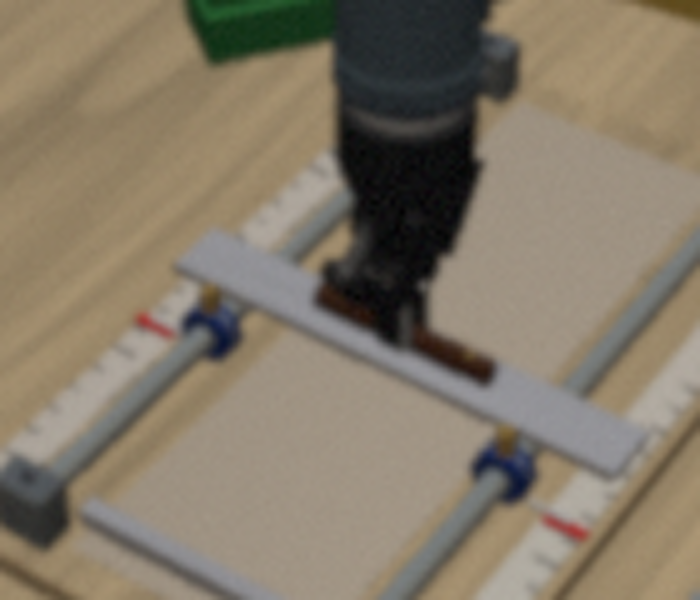

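Run:
```python
from meas import *
d=np.load("c7_scene.npz"); c={k:d[k] for k in d}
P=np.array([ray(c,169.5+u/5,129.5+v/5,.054) for u,v in((177,266),(621,474),(212,228),(648,440))]); print(np.round(P,4))
for a,b in((0,1),(2,3)): print(np.degrees(np.arctan2(*(P[b]-P[a])[[1,0]])))
```

```text
[[ 0.4138 -0.0614  0.054 ]
 [ 0.713  -0.0596  0.054 ]
 [ 0.4105 -0.0226  0.054 ]
 [ 0.7128 -0.0291  0.054 ]]
0.34766733829659063
-1.244579747824231
```

>>> {"op": "servo_tool", "data": {
  "targets": [
    [0,0,0,0.3,-2,0,-1],
    [0,0,0,0.3,-4,0,-1],
    [0,0,0,0.3,-6,0,-1],
    [0,0,0,0.3,-8,0,-1],
    [0,0,0,0.3,-9,0,-1],
    [0,0,0,0.3,-9.5,0,-1],
    [0,0,0,0.3,-10,0,-1],
    [0,0,0,0.3,-10,0,-1]
  ]
}}

```text
time_s: 25.1
eef_pos: [0.5599, -0.0509, 0.0585]
eef_rot: [0.707, 0.0, 0.707, 0.0]
wrist_force: [0.2, 4.1, 4.2]
opening: 0.121
```

```bash
python3 go.py .56,-.0543,.0585,90
```

```text
t 25.1 pos [ 0.5599 -0.0509  0.0585] open 0.121 F [0.2 4.1 4.2]
[-0.0, -0.001, -0.0, -0.0, -3.4, 0.1]
```

>>> {"op": "servo_tool", "data": {
  "targets": [
    [0,0,0,0,-1,0,-1],
    [0,0,0,0,-1.4,0,-1],
    [0,0,0,0,-1.7,0,-1],
    [0,0,0,0,-2,0,-1],
    [0,0,0,0,-2.3,0,-1],
    [0,0,0,0,-2.6,0,-1],
    [0,0,0,0,-2.6,0,-1],
    [0,0,0,0,-2.6,0,-1]
  ]
}}

```text
time_s: 26.1
eef_pos: [0.5599, -0.0535, 0.0585]
eef_rot: [0.707, 0.0, 0.707, 0.0]
wrist_force: [-0.2, 4.3, 3.9]
opening: 0.117
```

```bash
python3 go.py .56,-.0543,.0585,90
python3 - <<'E'
from h import *
c=cam("scene"); np.savez("c8_scene.npz",**{k:np.array(v) for k,v in c.items()}); cv2.imwrite(f"pics/v.png",cv2.resize(c["pixels"][170:240,190:310],None,fx=6.5,fy=6.5,interpolation=cv2.INTER_CUBIC))
E
```

```text
t 26.1 pos [ 0.5599 -0.0535  0.0585] open 0.117 F [-0.2  4.3  3.9]
[-0.0, -0.001, -0.0, -0.0, -0.8, 0.1]
```

View pics/v.png

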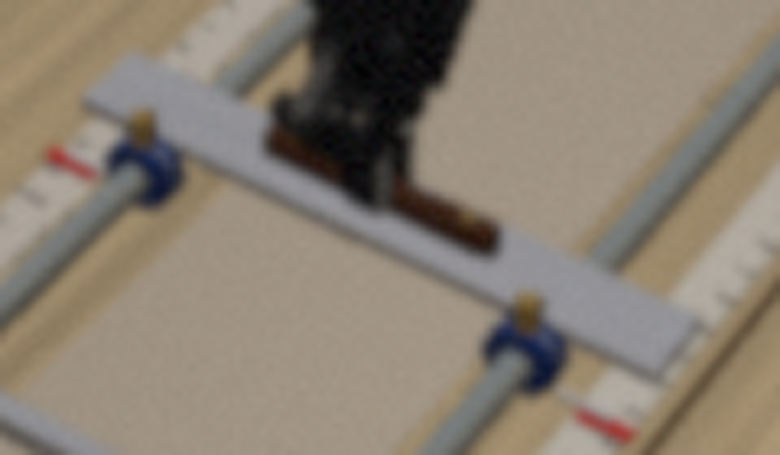

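>>> {"op": "servo_tool", "data": {
  "targets": [
    [0,0,0,0,-0.3,0,-1],
    [0,0,0,0,-0.4,0,-1],
    [0,0,0,0,-0.5,0,-1],
    [0,0,0,0,-0.7,0,-1],
    [0,0,0,0,-0.9,0,-1],
    [0,0,0,0,-1.1,0,-1],
    [0,0,0,0,-1.3,0,-1],
    [0,0,0,0,-1.3,0,-1]
  ]
}}

```text
time_s: 27.15
eef_pos: [0.5599, -0.0543, 0.0585]
eef_rot: [0.707, 0.0, 0.707, 0.0]
wrist_force: [-0.0, 6.6, 4.2]
opening: 0.114
```

```bash
python3 go.py .56,-.0543,.0585,90
```

```text
t 27.15 pos [ 0.5599 -0.0543  0.0585] open 0.114 F [-0.   6.6  4.2]
[-0.0, -0.001, -0.001, 0.0, -0.0, 0.1]
```

>>> {"op": "servo_tool", "data": {
  "targets": [
    [0,0,0,0,-0.6,0,-1],
    [0,0,0,0,-0.8,0,-1],
    [0,0,0,0,-1,0,-1],
    [0,0,0,0,-1.2,0,-1],
    [0,0,0,0,-1.4,0,-1],
    [0,0,0,0,-1.5,0,-1],
    [0,0,0,0,-1.5,0,-1],
    [0,0,0,0,-1.5,0,-1]
  ]
}}

```text
time_s: 28.15
eef_pos: [0.5599, -0.0544, 0.0585]
eef_rot: [0.707, 0.001, 0.707, 0.001]
wrist_force: [1.0, 10.0, 4.5]
opening: 0.12
```

```bash
python3 go.py .56,-.0543,.0585,90
python3 - <<'E'
from h import *
c=cam("scene"); np.savez("c9_scene.npz",**{k:np.array(v) for k,v in c.items()}); cv2.imwrite(f"pics/w.png",cv2.resize(c["pixels"][170:240,190:310],None,fx=6.5,fy=6.5,interpolation=cv2.INTER_CUBIC))
E
```

```text
t 28.15 pos [ 0.5599 -0.0544  0.0585] open 0.12 F [ 1.  10.   4.5]
[-0.0, -0.001, -0.003, 0.0, 0.1, 0.1]
```

View pics/w.png

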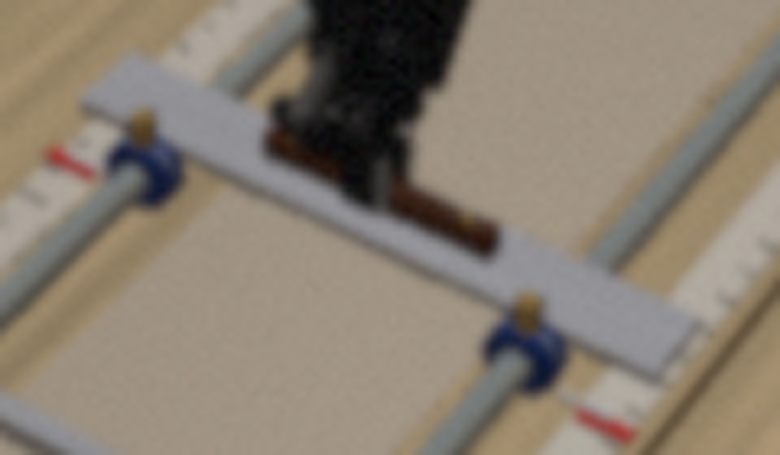

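Run:
```python
from h import *
o=ctrl.get_obs(); print(np.round(o["torque"],3),np.round(o["wrist_force"],2),np.round(o["joint_efforts"],2))
```

```text
[ 1.67  -0.133  0.09 ] [1.31 9.83 5.47] [-5.670e+00 -4.494e+01 -2.807e+01 -2.570e+00 -7.800e-01  4.000e-02]
```

Position stalled where predicted (-0.0544 against -0.0543) and the moment is almost balanced, so both collars are touched. Unloading and releasing.

>>> {"op": "servo_tool", "data": {
  "targets": [
    [0,0,0,0,-0.3,0,-1],
    [0,0,0,0,-0.3,0,-1],
    [0,0,0,-0.5,-0.3,0,0],
    [0,0,0,-0.5,-0.3,0,0],
    [0,0,0,-0.5,-0.3,0,0],
    [0,0,0,-0.5,-0.3,0,0],
    [0,0,0,-20,-0.3,0,0],
    [0,0,0,-70,-0.3,0,0]
  ]
}}

```text
time_s: 29.2
eef_pos: [0.5581, -0.0544, 0.1279]
eef_rot: [0.705, 0.002, 0.709, 0.002]
wrist_force: [0.9, 0.0, 0.7]
opening: 0.501
```

>>> {"op": "servo_tool", "data": {
  "targets": [
    [0,0,0,-40,20,0,0],
    [0,0,0,-50,60,-20,0],
    [0,0,0,-50,110,-40,0],
    [0,0,0,-50,160,-60,0],
    [0,0,0,-50,210,-70,0],
    [0,0,0,-50,240,-80,0],
    [0,0,0,-50,240,-80,0],
    [0,0,0,-50,240,-80,0]
  ]
}}

```text
time_s: 30.2
eef_pos: [0.4789, 0.185, 0.1804]
eef_rot: [0.706, 0.002, 0.709, 0.002]
wrist_force: [0.8, -0.4, -0.4]
opening: 0.501
```

```bash
python3 go.py
python3 - <<'E'
from meas import *
for n,(x0,y0,x1,y1),f in(("top",(100,120,340,250),3.3),("scene",(190,160,320,245),6)):
    c=cam(n); np.savez(f"cA_{n}.npz",**{k:np.array(v) for k,v in c.items()}); cv2.imwrite(f"pics/x_{n}.png",cv2.resize(c["pixels"][y0:y1,x0:x1],None,fx=f,fy=f,interpolation=cv2.INTER_CUBIC)[:600,:800])
    cv2.imwrite(f"pics/x_{n}_full.png",c["pixels"])
    if n=="top":
        cv2.imwrite("pics/x_zoom.png",cv2.resize(c["pixels"][135:235,250:300],None,fx=6,fy=6,interpolation=cv2.INTER_CUBIC))
        p=c["pixels"].astype(int); print(p[...,1][141:154,275:287]); print(p[...,1][217:230,275:287])
E
```

```text
t 30.2 pos [0.4789 0.185  0.1804] open 0.501 F [ 0.8 -0.4 -0.4]
[[148 147 148 146 143 143 144 143 144 142 143 144]
 [152 153 151 146 139 138 138 140 140 141 139 141]
 [151 151 152 146 132 127 131 139 142 142 142 142]
 [151 153 154 147 121 103 117 142 153 153 152 149]
 [153 152 153 144 106  81 107 147 164 166 164 155]
 [152 154 155 144 120 112 122 157 170 171 168 161]
 [153 152 154 145 139 139 137 163 171 170 168 161]
 [152 152 150 143 141 148 138 165 171 169 169 164]
 [152 153 151 142 140 146 140 164 171 170 171 169]
 [153 155 151 142 143 150 145 163 170 168 170 168]
 [153 153 151 146 147 154 149 159 162 162 162 162]
 [154 152 149 140 136 140 134 141 150 151 150 150]
 [154 152 146 121  99  97  99 120 142 145 145 144]]
[[151 153 150 140 118 113 118 117 126 142 144 143]
 [152 152 151 145 137 143 149 142 141 142 143 144]
 [151 152 150 146 145 155 160 152 152 152 151 152]
 [151 152 151 149 148 152 153 151 162 164 164 163]
 [151 151 151 151 146 136 132 141 169 173 172 172]
 [150 150 152 152 142 125 121 136 169 175 174 173]
 [151 150 152 156 146 123 119 134 168 174 174 172]
 [160 155 155 163 152 121 109 125 164 174 174 172]
 [171 163 160 171 157 109  83 112 156 173 175 173]
 [172 163 160 170 155 101  63 100 150 171 174 172]
 [161 156 153 159 146 106  77 105 142 161 164 162]
 [144 141 140 141 135 120 111 121 138 143 143 144]
 [131 129 126 127 126 125 123 126 128 126 127 125]]
```

View pics/x_zoom.png

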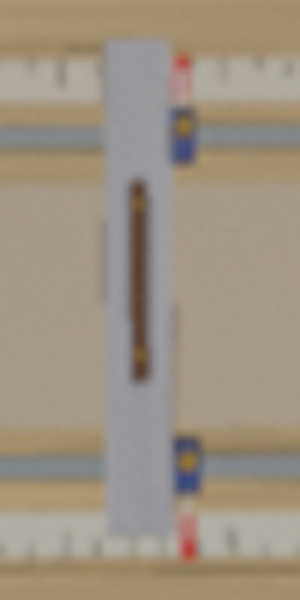

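View pics/x_scene.png

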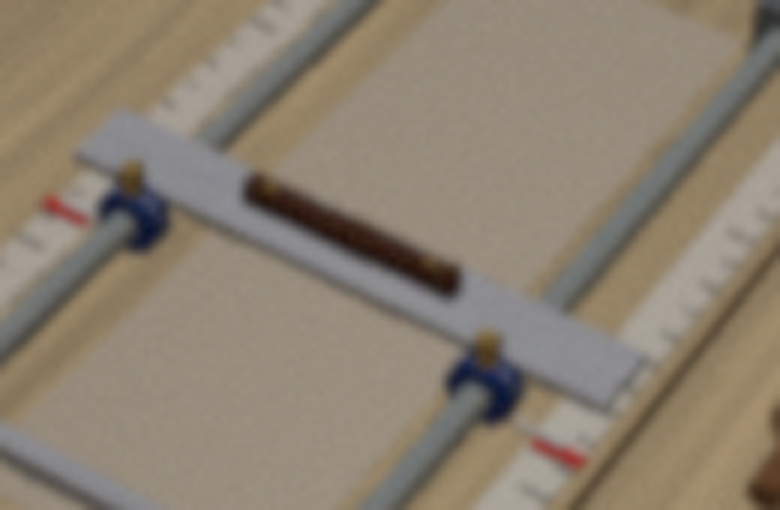

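View pics/x_scene_full.png

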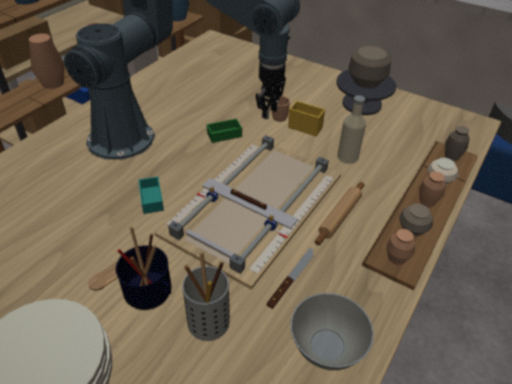

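Run:
```python
from meas import *
np.set_printoptions(linewidth=220)
d=np.load("cA_top.npz"); c={k:d[k] for k in d}
p=c["pixels"].astype(float); a=p[...,2]-p[...,0]
# bed/wood rows where right side is uniform
for z in (.054,):
  Q=[]
  for r in list(range(163,168))+list(range(170,200))+[202,203,204,205]+[217,218,219]:
    row=a[r,262:286]; bg=np.median(row[19:23]); bar=np.median(row[7:9]) if 0 else -2
    lv=(bg+bar)/2
    i=[k for k in range(14,23) if row[k-1]<=lv<row[k]]
    j=[k for k in range(1,12) if row[k-1]>=lv>row[k]]
    if i:
        k=i[0]; e=262+k-1+(lv-row[k-1])/(row[k]-row[k-1]); X=ray(c,e,r,z); Q.append((r,e,X[0],X[1]))
  Q=np.array(Q); print(np.round(Q[::4],4)); f=np.polyfit(Q[:,2],Q[:,3],1); print("yaw",np.degrees(np.arctan(f[0])),"edge y at near/far bar",np.polyval(f,[.4517,.6517]),"resid",np.std(Q[:,3]-np.polyval(f,Q[:,2])))
b=a
print("near collar rows");print(np.round(a[209:219,274:288]).astype(int));print("far");print(np.round(a[152:164,274:288]).astype(int))
```

```text
[[ 1.630000e+02  2.784766e+02  6.291000e-01 -7.460000e-02]
 [ 1.670000e+02  2.782917e+02  6.145000e-01 -7.380000e-02]
 [ 1.730000e+02  2.782917e+02  5.927000e-01 -7.350000e-02]
 [ 1.770000e+02  2.783056e+02  5.782000e-01 -7.340000e-02]
 [ 1.810000e+02  2.783056e+02  5.638000e-01 -7.320000e-02]
 [ 1.850000e+02  2.783382e+02  5.493000e-01 -7.320000e-02]
 [ 1.890000e+02  2.784079e+02  5.350000e-01 -7.320000e-02]
 [ 1.930000e+02  2.782125e+02  5.206000e-01 -7.240000e-02]
 [ 1.970000e+02  2.782125e+02  5.063000e-01 -7.220000e-02]
 [ 2.030000e+02  2.782763e+02  4.850000e-01 -7.220000e-02]
 [ 2.180000e+02  2.788452e+02  4.319000e-01 -7.350000e-02]]
yaw 0.018785874111174335 edge y at near/far bar [-0.07339176 -0.07332618] resid 0.0016090210268072853
near collar rows
[[ -4  -4  -3  -4  -7 -24 -30 -18 -13  17  46  50  49  49]
 [ -4  -4  -5  -4  -9 -11  12  34  20  11  25  28  27  28]
 [ -3  -3  -3  -5  -7   7  62  85  51   4   0   2   3   3]
 [ -4  -3  -4  -5  -7   8  64  82  38  -8 -11  -8  -9  -8]
 [ -5  -4  -3  -4 -10 -19   5  18  -7 -19  -6  -2  -3  -2]
 [ -4  -5  -3  -4 -12 -38 -53 -50 -4
[... 272 characters left out ...]
3  -3   1  10  15  12  28  38  45  46  45  44  45]
 [ -2  -1  -1  -7 -12  -6   0   9  32  52  57  55  55  57]
 [ -2  -2  -3  -9 -18  -1  35  25  26  48  53  53  53  52]
 [ -2  -2  -2  -7  -7  27  77  61  28  29  31  30  30  28]
 [ -2  -2  -2  -3   1  36  80  61  16   4   4   3   4   4]
 [ -3  -2  -1  -2  -5   6  36  18  -9  -7  -4  -6  -7  -6]
 [ -2  -1  -2  -2 -13 -31 -26 -33 -25  -3   2   0  -2  -1]
 [ -2  -1  -2  -2 -15 -45 -54 -52 -18  18  25  24  23  23]
 [ -2  -2  -1  -4 -16 -42 -53 -43   1  44  50  49  48  47]
 [ -2  -3  -3  -7 -15 -23 -28 -18  21  52  57  56  55  57]
 [ -2  -2  -3  -5   1  18  24  27  42  54  56  57  55  55]
 [ -1  -3  -2  -2  11  43  53  53  54  55  56  56  55  55]]
```

Run:
```python
from meas import *
d=np.load("cA_scene.npz"); c={k:d[k] for k in d}
P=c["pixels"].astype(np.float32); a=P[...,2]-P[...,0]
d2=np.load("cA_top.npz"); t={k:d2[k] for k in d2}
# sample along world-y at many x, find edge transitions with ray at z
def prof(cc,x,ys,z,A):
    uv=np.array([proj(cc,[x,y,z]) for y in ys]); return cv2.remap(A,uv[:,0].astype(np.float32)[None],uv[:,1].astype(np.float32)[None],cv2.INTER_LINEAR)[0]
T=t["pixels"].astype(np.float32); at=T[...,2]-T[...,0]
ys=np.arange(-.11,-.01,.0005)
for nm,cc,A in(("top",t,at),("scene",c,a)):
    R=[]
    for x in np.arange(.485,.63,.01):
        f=prof(cc,x,ys,.054,A); lo=14
        k=[i for i in range(1,len(f)) if f[i-1]>=lo>f[i]]; k2=[i for i in range(1,len(f)) if f[i-1]<lo<=f[i]]
        if k and k2: R.append((x,ys[k[0]],ys[k2[-1]]))
    R=np.array(R); print(nm); print(np.round(R[::3],4))
    for j in(1,2): f=np.polyfit(R[:,0],R[:,j],1); print("yaw",round(np.degrees(np.arctan(f[0])),2),"near/far",np.round(np.polyval(f,[.4517,.6517]),4))
# reference: fence line (y approx -.222) const y, in both
for nm,cc,A in(("top",t,at),("scene",c,a)):
    ys2=np.arange(-.26,-.19,.0005);R=[]
    for x in np.arange(.485,.63,.01):
        f=prof(cc,x,ys2,.032,A); k=int(np.argmin(f)); m=np.where(f<14)[0]
        if len(m): R.append((x,ys2[m].mean()))
    R=np.array(R)
    if len(R)>3: f=np.polyfit(R[:,0],R[:,1],1); print("fence",nm,round(np.degrees(np.arctan(f[0])),2),np.polyval(f,.5517))
```

```text
top
[[ 0.485  -0.072  -0.0325]
 [ 0.515  -0.072  -0.0325]
 [ 0.545  -0.0735 -0.0325]
 [ 0.575  -0.073  -0.032 ]
 [ 0.605  -0.0735 -0.0335]]
yaw -0.55 near/far [-0.0719 -0.0738]
yaw -0.37 near/far [-0.032  -0.0333]
scene
[[ 0.485  -0.0765 -0.035 ]
 [ 0.515  -0.078  -0.0525]
 [ 0.545  -0.0775 -0.053 ]
 [ 0.575  -0.0775 -0.0525]
 [ 0.605  -0.0775 -0.052 ]]
yaw -0.19 near/far [-0.077  -0.0777]
yaw 1.28 near/far [-0.0504 -0.0459]
fence top -0.15 -0.2215414553571428
fence scene -0.27 -0.22583467857142855
```

```bash
python3 go.py .475,.005,.1,90 .475,.005,.049,90 .475,-.018,.049,90
```

```text
t 30.3 pos [0.479  0.1844 0.18  ] open 0.498 F [ 0.5 -0.3 -0.5]
[-0.002, -0.005, -0.005, 79.2, -179.8, -3.3]
[-0.002, -0.005, -0.005, 130.2, -180.0, -3.1]
[-0.002, -0.005, -0.005, 130.1, -203.0, -3.1]
```

>>> {"op": "servo_tool", "data": {
  "targets": [
    [0,-0.005,-0.005,10,-50,-1,-1],
    [0,-0.005,-0.005,20,-105,-2,-1],
    [0,-0.005,-0.005,40,-150,-3,-1],
    [0,-0.005,-0.005,75,-175,-3,-1],
    [0,-0.005,-0.005,110,-180,-3,-1],
    [0,-0.005,-0.005,128,-180,-3,-1],
    [0,-0.005,-0.005,130,-180,-3,-1],
    [0,-0.005,-0.005,130,-180,-3,-1]
  ]
}}

```text
time_s: 31.3
eef_pos: [0.4756, 0.0044, 0.0498]
eef_rot: [0.707, 0.001, 0.707, -0.001]
wrist_force: [0.6, -0.4, -0.0]
opening: -0.0
```

```bash
python3 go.py .475,-.018,.049,90;python3 - <<'E'
from h import *
c=cam("scene"); cv2.imwrite(f"pics/y.png",cv2.resize(c["pixels"][130:230,190:310],None,fx=6,fy=6,interpolation=cv2.INTER_CUBIC))
E
```

```text
t 31.3 pos [0.4756 0.0044 0.0498] open -0.0 F [ 0.6 -0.4 -0. ]
[-0.002, 0.001, 0.001, 0.8, -22.4, -0.6]
```

View pics/y.png

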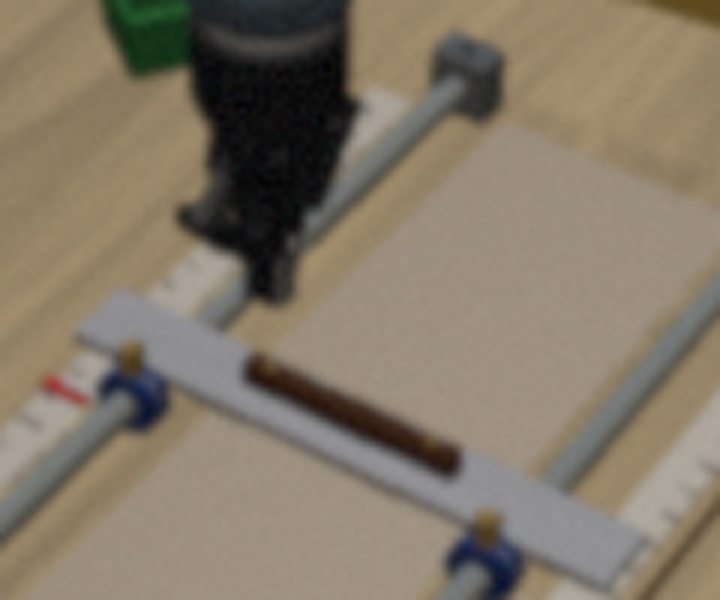

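>>> {"op": "servo_tool", "data": {
  "targets": [
    [0,0,0,1.5,-5,0,-1],
    [0,0,0,1.5,-10,0,-1],
    [0,0,0,1.5,-14,0,-1],
    [0,0,0,1.5,-17,0,-1],
    [0,0,0,1.5,-19,0,-1],
    [0,0,0,1.5,-20,0,-1],
    [0,0,0,1.5,-20.5,0,-1],
    [0,0,0,1.5,-20.5,0,-1]
  ]
}}

```text
time_s: 32.35
eef_pos: [0.4759, -0.0159, 0.0486]
eef_rot: [0.708, 0.0, 0.707, -0.001]
wrist_force: [-0.2, 0.4, -0.2]
opening: 0.006
```

```bash
python3 go.py .475,-.024,.048,90;python3 - <<'E'
from h import *
c=cam("scene"); cv2.imwrite(f"pics/z.png",cv2.resize(c["pixels"][150:220,190:270],None,fx=8,fy=8,interpolation=cv2.INTER_CUBIC))
E
```

```text
t 32.35 pos [ 0.4759 -0.0159  0.0486] open 0.006 F [-0.2  0.4 -0.2]
[-0.002, 0.002, 0.001, 0.6, -8.1, -0.9]
```

View pics/z.png

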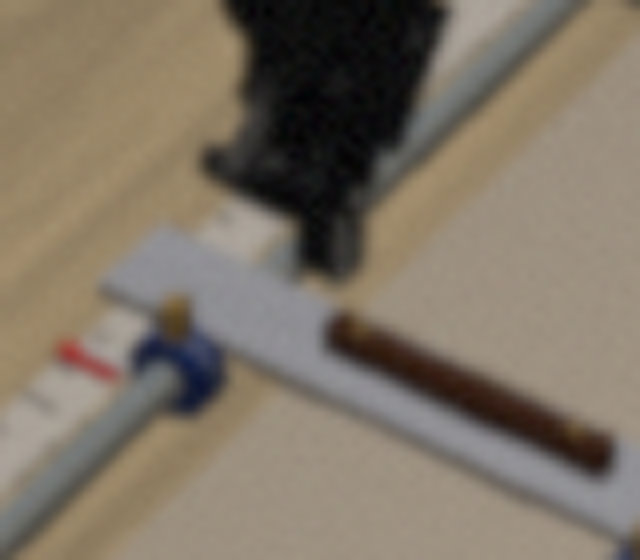

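>>> {"op": "servo_tool", "data": {
  "targets": [
    [0,0,0,0,-1.5,0,-1],
    [0,0,0,0,-3,0,-1],
    [0,0,0,0,-4,0,-1],
    [0,0,0,0,-5,0,-1],
    [0,0,0,0,-6,0,-1],
    [0,0,0,0,-6.5,0,-1],
    [0,0,0,0,-6.5,0,-1],
    [0,0,0,0,-6.5,0,-1]
  ]
}}

```text
time_s: 33.4
eef_pos: [0.4759, -0.0224, 0.0487]
eef_rot: [0.708, 0.0, 0.706, -0.001]
wrist_force: [0.8, 0.3, 0.5]
opening: -0.001
```

```bash
python3 go.py .475,-.024,.048,90
```

```text
t 33.4 pos [ 0.4759 -0.0224  0.0487] open -0.001 F [0.8 0.3 0.5]
[-0.002, 0.002, 0.001, 0.7, -1.6, -0.9]
```

>>> {"op": "servo_tool", "data": {
  "targets": [
    [0,0,0,0,-0.5,0,-1],
    [0,0,0,0,-1,0,-1],
    [0,0,0,0,-1.5,0,-1],
    [0,0,0,0,-2,0,-1],
    [0,0,0,0,-2.4,0,-1],
    [0,0,0,0,-2.7,0,-1],
    [0,0,0,0,-3,0,-1],
    [0,0,0,0,-3,0,-1]
  ]
}}

```text
time_s: 34.4
eef_pos: [0.4759, -0.0254, 0.0487]
eef_rot: [0.708, 0.0, 0.706, -0.001]
wrist_force: [0.6, 1.3, -0.7]
opening: -0.004
```

```bash
python3 go.py .475,-.024,.048,90
```

```text
t 34.4 pos [ 0.4759 -0.0254  0.0487] open -0.004 F [ 0.6  1.3 -0.7]
[-0.002, 0.002, 0.001, 0.7, 1.4, -0.9]
```

>>> {"op": "servo_tool", "data": {
  "targets": [
    [0,0,0,0,-0.2,0,-1],
    [0,0,0,0,-0.4,0,-1],
    [0,0,0,0,-0.6,0,-1],
    [0,0,0,0,-0.8,0,-1],
    [0,0,0,0,-1,0,-1],
    [0,0,0,0,-1,0,-1],
    [0,0,0,0,-1,0,-1],
    [0,0,0,0,-1,0,-1]
  ]
}}

```text
time_s: 35.4
eef_pos: [0.4759, -0.0264, 0.0487]
eef_rot: [0.708, 0.0, 0.707, -0.001]
wrist_force: [-0.2, -0.3, -0.7]
opening: -0.002
```

```bash
python3 go.py .475,-.024,.048,90
```

```text
t 35.4 pos [ 0.4759 -0.0264  0.0487] open -0.002 F [-0.2 -0.3 -0.7]
[-0.002, 0.002, 0.001, 0.7, 2.4, -0.9]
```

>>> {"op": "servo_tool", "data": {
  "targets": [
    [0,0,0,0,-0.4,0,-1],
    [0,0,0,0,-0.8,0,-1],
    [0,0,0,0,-1.1,0,-1],
    [0,0,0,0,-1.4,0,-1],
    [0,0,0,0,-1.7,0,-1],
    [0,0,0,0,-2,0,-1],
    [0,0,0,0,-2,0,-1],
    [0,0,0,0,-2,0,-1]
  ]
}}

```text
time_s: 36.4
eef_pos: [0.4758, -0.0277, 0.0486]
eef_rot: [0.708, 0.001, 0.707, -0.001]
wrist_force: [1.0, 4.9, 1.5]
opening: -0.0
```

```bash
python3 go.py .475,-.024,.048,90;python3 - <<'E'
from h import *
c=cam("scene"); cv2.imwrite(f"pics/za.png",cv2.resize(c["pixels"][150:220,190:270],None,fx=8,fy=8,interpolation=cv2.INTER_CUBIC))
E
```

```text
t 36.4 pos [ 0.4758 -0.0277  0.0486] open -0.0 F [1.  4.9 1.5]
[-0.002, 0.002, -0.0, 0.6, 3.7, -0.9]
```

View pics/za.png

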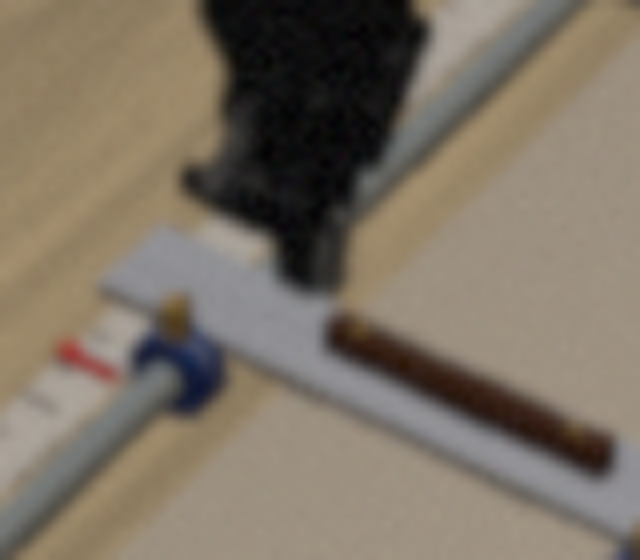

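>>> {"op": "servo_tool", "data": {
  "targets": [
    [0,0,0,0,-0.8,0,-1],
    [0,0,0,0,-0.9,0,-1],
    [0,0,0,0,-1,0,-1],
    [0,0,0,0,-1.1,0,-1],
    [0,0,0,0,-1.2,0,-1],
    [0,0,0,0,-1.2,0,-1],
    [0,0,0,0,-1.2,0,-1],
    [0,0,0,0,-1.2,0,-1]
  ]
}}

```text
time_s: 37.45
eef_pos: [0.4758, -0.0278, 0.0486]
eef_rot: [0.708, 0.001, 0.706, 0.0]
wrist_force: [2.1, 7.6, 1.9]
opening: 0.001
```

```bash
python3 go.py .475,-.024,.048,90
```

```text
t 37.45 pos [ 0.4758 -0.0278  0.0486] open 0.001 F [2.1 7.6 1.9]
[-0.002, 0.002, -0.002, 0.6, 3.8, -0.9]
```

>>> {"op": "servo_tool", "data": {
  "targets": [
    [0,0,0,0,4,0,-1],
    [0,0,0,0,10,0,-1],
    [0,0,0,0,16,20,-1],
    [0,0,0,0,16,60,-1],
    [0,0,0,0,16,110,-1],
    [0,0,0,0,16,140,-1],
    [0,0,0,0,15,151,-1],
    [0,0,0,0,15,151,-1]
  ]
}}

```text
time_s: 38.45
eef_pos: [0.6265, -0.0131, 0.0485]
eef_rot: [0.707, 0.001, 0.707, 0.0]
wrist_force: [0.1, 1.5, 0.2]
opening: 0.001
```

```bash
python3 go.py .627,-.025,.0486,90
```

```text
t 38.45 pos [ 0.6265 -0.0131  0.0485] open 0.001 F [0.1 1.5 0.2]
[-0.002, 0.001, -0.002, -0.1, -11.9, 0.6]
```

>>> {"op": "servo_tool", "data": {
  "targets": [
    [0,0,0,0,-4,0,-1],
    [0,0,0,0,-8,0,-1],
    [0,0,0,0,-10,0,-1],
    [0,0,0,0,-11.5,0,-1],
    [0,0,0,0,-12.5,0,-1],
    [0,0,0,0,-13,0,-1],
    [0,0,0,0,-13,0,-1],
    [0,0,0,0,-13,0,-1]
  ]
}}

```text
time_s: 39.45
eef_pos: [0.6264, -0.026, 0.0484]
eef_rot: [0.707, 0.001, 0.707, 0.0]
wrist_force: [0.2, -0.6, 0.7]
opening: -0.005
```

>>> {"op": "servo_tool", "data": {
  "targets": [
    [0,0,0,0,-0.3,0,-1],
    [0,0,0,0,-0.6,0,-1],
    [0,0,0,0,-0.9,0,-1],
    [0,0,0,0,-1.2,0,-1],
    [0,0,0,0,-1.5,0,-1],
    [0,0,0,0,-1.7,0,-1],
    [0,0,0,0,-1.7,0,-1],
    [0,0,0,0,-1.7,0,-1]
  ]
}}

```text
time_s: 40.45
eef_pos: [0.6264, -0.0276, 0.0484]
eef_rot: [0.707, 0.001, 0.707, 0.0]
wrist_force: [0.1, -0.0, 0.3]
opening: 0.001
```

>>> {"op": "servo_tool", "data": {
  "targets": [
    [0,0,0,0,-0.2,0,-1],
    [0,0,0,0,-0.4,0,-1],
    [0,0,0,0,-0.6,0,-1],
    [0,0,0,0,-0.8,0,-1],
    [0,0,0,0,-1,0,-1],
    [0,0,0,0,-1,0,-1],
    [0,0,0,0,-1,0,-1],
    [0,0,0,0,-1,0,-1]
  ]
}}

```text
time_s: 41.45
eef_pos: [0.6264, -0.0279, 0.0484]
eef_rot: [0.707, 0.002, 0.707, 0.001]
wrist_force: [0.3, 6.0, 0.2]
opening: 0.0
```

>>> {"op": "servo_tool", "data": {
  "targets": [
    [0,0,0,0,5,0,-1],
    [0,0,0,0,15,0,-1],
    [0,0,0,-20,25,0,-1],
    [0,0,0,-60,45,-10,-1],
    [0,0,0,-110,90,-40,-1],
    [0,0,0,-125,140,-70,-1],
    [0,0,0,-130,190,-110,-1],
    [0,0,0,-130,220,-130,-1]
  ]
}}

```text
time_s: 42.45
eef_pos: [0.4956, 0.1942, 0.1816]
eef_rot: [0.709, 0.001, 0.706, 0.001]
wrist_force: [0.7, 1.0, 0.2]
opening: 0.004
```

```bash
python3 go.py
python3 - <<'E'
from meas import *
red=lambda b,g,r:np.where(r-g>40,r-g-25,0)
for n in("top","scene"):
    c=cam(n); np.savez(f"cB_{n}.npz",**{k:np.array(v) for k,v in c.items()}); cv2.imwrite(f"pics/zz_{n}.png",cv2.resize(c["pixels"],(768,576),interpolation=cv2.INTER_CUBIC))
    if n=="top":
        cv2.imwrite("pics/zz_zoom.png",cv2.resize(c["pixels"][135:235,250:300],None,fx=6,fy=6,interpolation=cv2.INTER_CUBIC))
        p=c["pixels"].astype(int)[...,1]
        print(p[144:150,276:286]); print(p[220:228,276:286])
E
```

```text
t 42.45 pos [0.4956 0.1942 0.1816] open 0.004 F [0.7 1.  0.2]
[[152 154 146 121 103 118 142 153 155 153]
 [154 154 144 106  81 110 148 165 166 164]
 [152 153 143 121 112 122 157 170 170 169]
 [155 152 143 139 141 138 163 171 172 169]
 [153 151 144 141 147 138 165 172 170 169]
 [152 153 143 141 147 139 163 171 170 170]]
[[151 151 150 149 150 151 151 162 164 164]
 [152 151 152 145 138 133 141 168 173 172]
 [149 151 151 142 125 122 135 169 175 174]
 [150 153 156 148 125 120 134 169 175 174]
 [155 156 163 153 120 108 126 165 175 174]
 [162 159 170 158 110  84 112 157 174 175]
 [165 160 169 154 101  62 102 149 172 175]
 [156 154 160 148 108  76 103 142 162 164]]
```

View pics/zz_zoom.png

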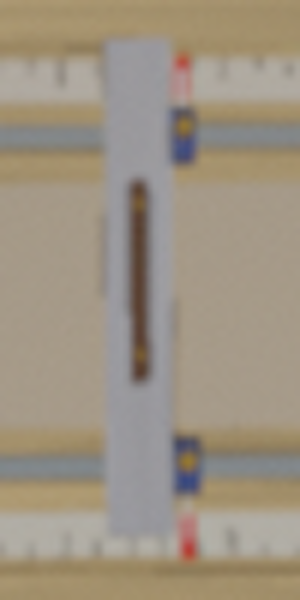

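View pics/zz_top.png

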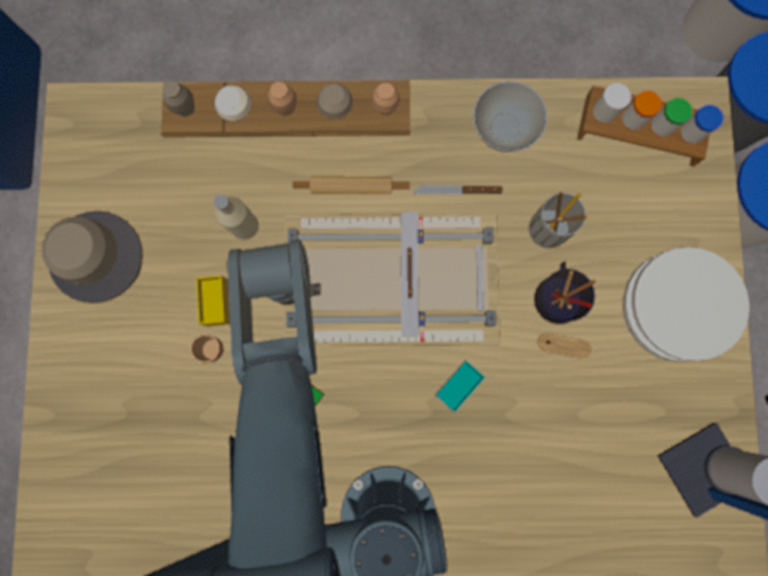

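View pics/zz_scene.png

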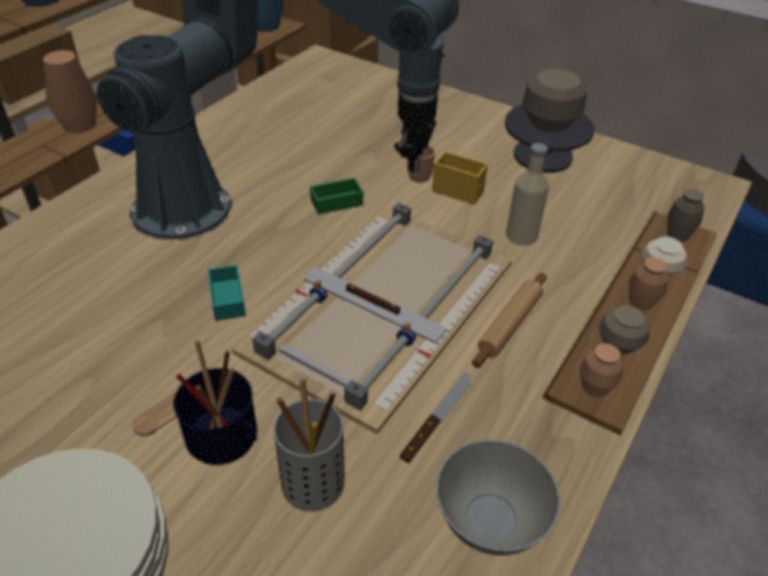

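```bash
python3 -c "
from bench import ctrl
print(ctrl.hand_in())"
```

```text
the job is handed in; nothing more can be done
None
```

The job is done and handed in at about 42.5 s of the 72 s allowed. The verdict isn't reported.

- **Tray:** I stacked the yellow tray on its twin on the left of the cutter. The feet dropped inside the rim with no contact force, and the pictures after release show no gap between the trays.
- **Collars:** I slid both along their bars by gripping the thumbscrews. In the last pictures both pointers are over their red marks, within about 1 mm. They did not shift when the straightedge came up against them.
- **Straightedge:** It lies flat across both bars. After releasing it I pushed gently on the near end (7.6 N) and the far end (6.0 N). Both ends stopped firm at the same y to 0.1 mm, so it is square and up against both collars.
- **Disagreement:** The top view suggested a gap of up to about 2 mm at the near collar. The push test contradicted this, and I trusted the push test.
- **Other things:** Nothing else looks moved in the last pictures. The largest force I read at the end of any move was about 10 N, and the gripper ended clear of everything.

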